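# Sort the hob-side things into their stands and trays

### The job

Cooking is done: sort the loose things beside the hob back into their wooden holders. Stand the pepper mill in the wide steel collar and the salt shaker in the narrow collar of the cruet stand, lay both teaspoons flat, the right way up and lengthwise, side by side in the long tray, and lay the matchbox flat, right way up, in the small squarish tray. Set the mill and the shaker down gently without letting them fall over, and do not disturb the mug.

Things in the scene. Friction and masses are not known exactly. Their poses are not given: they have to be found in the camera images.
- pepper_mill: turned brown wooden pepper mill with a small metal knob, standing upright, loose, 0.18 kg; 150 tall, round, body up to 58 across, narrower waist, rounded head 50 across between heights 109 and 139 (grip the head at about height 123); origin at the centre of its underside, z up its axis
- salt_shaker: clear salt shaker with a grey domed cap, standing upright, loose, 0.1 kg; 90 tall, round, 44 across up to about height 66, cap narrowing to 34 (grip the body at about height 58); origin at the centre of its underside, z up its axis
- teaspoon_steel: all-steel teaspoon lying on the worktop, loose, 0.02 kg; 135 long, bowl 29 wide, handle about 14 wide tapering, arched to 10 high at its middle; origin at the centre of its bounding box on its underside, x along its length with the bowl at +x and the handle at -x, z up. Grip across the handle 20 from the origin towards -x, fingertips just above the surface
- teaspoon_handled: teaspoon with a broad red-brown handle lying on the worktop, loose, 0.02 kg; 130 long, bowl 26 wide, handle 16 wide, arched to 12 high; origin and axes as for the other spoon (bowl at +x, handle at -x); grip the handle 20 from the origin towards -x
- matchbox: small closed matchbox with a blue side, lying flat, loose, 0.02 kg; 37 (x) by 56 (y) by 17 high; origin at the centre of its underside, z up
- cruet_stand: cruet stand, fixed: light wooden board 92 (x) by 180 (y), 10 thick, with two steel collars, rims 32 above the worktop. Wide collar, inner diameter 72, centred at x 0, y -40 of this body, for the mill; narrow collar, inner diameter 56, at x 0, y +46, for the shaker. Things stand in a collar on the board, 10 above the worktop. Origin: centre of its underside
- spoon_tray: long open tray, light wood with a grey felt floor, fixed for the task, for the two teaspoons: 140 (x) by 184 (y) outside, 130 by 174 inside, walls 5 thick, rim 24 high, felt floor 6 above the worktop. Origin at the centre of its underside; spoons lie along its y axis (its long side)
- match_tray: small nearly square open tray, light wood with a grey felt floor, fixed for the task, for the matchbox: 102 (x) by 96 (y) outside, 92 by 86 inside, rim 24 high, felt floor 6 above the worktop. Origin at the centre of its underside
- mug: cream mug with a handle, 78 across (116 with the handle), 101 high, a bystander to leave alone; origin at the centre of the underside of its outline with handle, handle to its -y
There are look-alikes about, which are no part of the job. There is more than one size of the matchbox; the job needs the largest.

How it is judged:
By the outcome, as a careful person would: the job done as asked, in the order asked, and still so for the second after the job is handed in, with the robot touching nothing.
It also fails if it takes over 138 s, if anything falls off the work surface, if the arm or the gripper's body presses on something with over 40 N, if the wrist force passes 120 N, or if a joint passes its speed limit or range.

### The arm

A 6-joint arm with a two-finger parallel gripper is mounted at the origin on the work surface; the furniture and walls round the work are solid. World frame = base frame: x ahead of the robot, y to its left, z up, the work surface at z = 0. Lengths are in mm, angles in degrees, forces in N, time in s.
With the tool pointing down it reaches from about 300 to 850 mm from the base axis. Payload 4.2 kg.
Tool frame: the origin (TCP) lies midway between the tips of the shut fingers; the grasp point (between the pads) lies pinch_z behind it (pinch_z is the distance from the TCP to the grasp point, in mm); z points along the fingers, y is the line along which they close (so a half turn about z gives the same grasp; the last joint's range is limited). The gripper opens to 91 mm and grips with 3 to 60 N. Pads are 32 mm wide; open, the fingers measure 118 mm over their backs; the gripper's body (76 mm by 178 mm) begins 60 mm behind the grasp point.
Start: joints at [-64.687, 18.312, 89.639, -0, 72.044, -1.146], TCP at [256.203, -514.785, 213.976] pointing down, gripper open.
Joint ranges: [-177.97, 177.97], [-48.28, 115.42], [12.27, 149.76], [-77.06, 257.06], [2.81, 150.46], [-146.56, 146.56]. Speed limits (degrees/s): [147.25, 147.25, 180, 180, 180, 180].

### API

Orientations are given as [roll, pitch, yaw] about the fixed x, y, z axes, in that order (R = Rz(yaw) Ry(pitch) Rx(roll)).
In Python, from workcell import state, grab_frame, job_done, masks_of, landmark_of, pinch_z gives the robot as it stands. The module is installed in compiled form; this text tells all that it offers.
- The arm moves only by the tool move_arm, never from a script. Its argument "plan" is a list of rows, each an object of numbers: "x", "y", "z": the shift along the tool's x, y, z in mm; "rx", "ry", "rz": the turn, a rotation vector about the tool's x, y, z in rad. A call has 1 to 10 rows; each row shifts and turns the commanded pose from where the row before left it, along the tool's axes as they then stand; what a row does not reach is not made up. A row lasts 1/10 s, in which the tool goes at most 50 mm and 8.59 degrees, less where a joint would pass 70% of its speed; a pose out of reach is approached as far as the arm can. A call is refused whole if a number of a shift passes 50 or a number of a turn 0.15, either way. A call with a gripper value outside its range is refused whole. "grip" is the opening, from 0 (shut) to 1 (fully open), set as the call begins (left out, the last holds). The fingers move at their own pace and stop on an object; "squeeze" is the grip in N (left out, the last holds). Time passes only in rows, so rows that do not move let the fingers close. It gives the time, the measured TCP pose, the force, the opening and the grip force at its end, in the units of the state.
- state(): the state, without advancing time (a new reading comes with each control period).
- grab_frame(name): name is "scene" or "top" or "wrist"; returns a dict with "img" (400x640x3 uint8, red, green, blue), "z_map" (400x640 float32, mm along the optical axis (not along the pixel's ray), 0 where there is no reading), "fx", "fy", "cx", "cy" (pixels), "rvec" (rotation vector, rad) and "tvec" (3), from world to camera coordinates, as OpenCV has them. Camera axes: x right, y down, z forward; pixel columns grow to the right and rows downward; lengths in mm; the calibration is good to about 2 mm. A picture is of the moment at which its call begins.
- job_done(): hands the job in; it is judged then, once.
Trained networks look in the newest picture that a camera, given by its name, has taken for a name from the list of things; names that differ only in an ending like _2 or _b are one class to them, and where a whole thing is asked for, a point or a joint stands for the part that bears it (a point fixed in the world has none). Each returns a list of dicts, best first, with "p" (0 to 1); they miss things now and then, are a little off and sometimes report something else, mostly with a low value. They report only what shows in the picture. A call takes as long as a camera call. They do not tell look-alikes from the thing itself.
- masks_of(camera, label): "pixels" (400x640 bool, what is visible of it) and "box" ([centre column, centre row, width, height] in pixels, round what is visible of it).
- landmark_of(camera, label): "point" ([column, row] in pixels: a listed point, or the origin of a listed thing).
The state is a dict: "time_s": time; "qpos": joint angles; "qvel": joint speeds; "effort": joint torques, N m; "ee_pos": TCP position; "ee_rot": TCP orientation; "force": force on the tool from outside, world axes, zero at the start; "torque": the same for the moment, N m; "gripper_width": finger opening in mm; "gripper_force": force on a finger pad.
Only numpy, scipy, OpenCV 4.12 (cv2) and the standard library are available. Lean on these libraries where they do the work, as an engineer would, in place of code of your own. Each camera call takes 0.05 s, during which the arm holds its last target. There are 200 camera calls.

## Working session

There is one attempt and no reset: what is moved stays moved. The work goes in short steps, Python scripts to look and compute and a tool call to move; the robot and the scene stay as the last step left them, time stands still between calls to the robot, and variables do not carry over. Pictures are saved under pics/ and viewed, at most 14 in all, crops included, and the job is handed in when it is done.

Besides the shell and the picture viewer there is one more tool, called after "Call:" by a JSON object that holds its "method" and its "body". move_arm: Moves the arm, as the interface text tells. Its arguments: {"type":"object","properties":{"plan":{"type":"array","items":{"type":"object","properties":{"x":{"type":"number"},"y":{"type":"number"},"z":{"type":"number"},"rx":{"type":"number"},"ry":{"type":"number"},"rz":{"type":"number"}}}},"grip":{"type":"number"},"squeeze":{"type":"number"}},"required":["plan"]}

```bash
mkdir -p pics; cat > h.py <<'E'
import numpy as np,cv2
from workcell import *
def save(n,img): cv2.imwrite('pics/'+n,img[:,:,::-1])
def world(f,uv,z=None):
    R=cv2.Rodrigues(np.array(f['rvec'],float))[0];t=np.array(f['tvec'],float).ravel()
    uv=np.atleast_2d(np.array(uv,float)); d=np.c_[(uv[:,0]-f['cx'])/f['fx'],(uv[:,1]-f['cy'])/f['fy'],np.ones(len(uv))]
    if z is None:
        dep=f['z_map'][uv[:,1].round().astype(int),uv[:,0].round().astype(int)]
        return (d*dep[:,None]-t)@R
    c=-R.T@t; w=d@R
    return c+w*((z-c[2])/w[:,2])[:,None]
def mpts(f,m):
    v,u=np.nonzero(m&(f['z_map']>0)); return world(f,np.c_[u,v])
E
python3 - <<'E'
from h import *
print(pinch_z if not callable(pinch_z) else pinch_z()); print(state())
names="pepper_mill salt_shaker teaspoon_steel teaspoon_handled matchbox cruet_stand spoon_tray match_tray mug".split()
for c in ["top","scene"]:
    f=grab_frame(c); save(c+'0.png',f['img'])
    R=cv2.Rodrigues(np.array(f['rvec'],float))[0]; print(c,'campos',-R.T@np.array(f['tvec']).ravel())
    for n in names:
        for r in masks_of(c,n):
            P=mpts(f,r['pixels'])
            if len(P): print(n,round(r['p'],2),np.round(r['box']),len(P),'med',np.median(P,0).round(),'lo',np.percentile(P,2,0).round(),'hi',np.percentile(P,98,0).round())
        for l in landmark_of(c,n): print('   lm',round(l['p'],2),np.round(l['point'],1),world(f,l['point'],0)[0].round())
E
```

```text
18.8
{'time_s': 0.0, 'qpos': array([-6.46874206e+01,  1.83502910e+01,  8.97059089e+01,  4.00634700e-04,
        7.20426295e+01, -1.14682968e+00]), 'qvel': array([ 0.1130701 ,  0.00242591,  0.06895361, -0.03076681,  0.04562032,
        0.02073876]), 'effort': array([ 4.00058634e-03, -4.12454689e+01, -2.31971061e+01,  7.31859938e-02,
        4.57126228e-02, -1.29950263e-04]), 'ee_pos': array([ 255.98116917, -514.32250579,  213.13717282]), 'ee_rot': array([-1.79901198e+02, -2.35886154e-03,  2.64592832e+01]), 'force': array([ 0.36123385,  0.94159404, -0.16394042]), 'torque': array([ 0.01163277, -0.07322748,  0.02422115]), 'gripper_force': 0.0, 'gripper_width': 91.43245750551696}
top campos [ 367.5153249   111.87034636 1209.87071883]
pepper_mill 0.77 [180. 168.  33.  27.] 622 med [501. 469. 118.] lo [479. 454.  11.] hi [526. 499. 150.]
   lm 0.57 [187.6 170.3] [508. 481.   0.]
   lm 0.31 [249.5 147.5] [570. 309.   0.]
salt_shaker 0.8 [443. 207.  18.  15.] 262 med [ 409. -204.   79.] lo [ 390. -228.   14.] hi [ 428. -193.   93.]
   lm 0.75 [442.2 207.8] [ 397. -225.    0.]
teaspoon_steel 0
[... 2601 characters left out ...]
12.   0.]
   lm 0.46 [366.6 181.2] [332. -58.   0.]
cruet_stand 0.87 [235. 232.  49.  52.] 1507 med [551. 312.  13.] lo [515. 236.   5.] hi [610. 398.  34.]
   lm 0.89 [226.2 229.8] [572. 310.   0.]
spoon_tray 0.8 [274. 182.  75.  46.] 2089 med [569.  65.   9.] lo [491. -30.   3.] hi [641. 160.  26.]
   lm 0.94 [274.6 185. ] [567.  69.   0.]
match_tray 0.73 [310. 148.  40.  24.] 665 med [ 565. -177.   12.] lo [ 513. -222.    2.] hi [ 614. -121.   27.]
match_tray 0.61 [275. 183.  75.  47.] 2098 med [568.  65.   9.] lo [491. -30.   2.] hi [640. 160.  26.]
   lm 0.74 [310.5 151.1] [ 564. -168.    0.]
mug 0.89 [319. 252.  31.  26.] 338 med [273. 384.  93.] lo [220. 378.  55.] hi [308. 520. 195.]
```

View pics/top0.png

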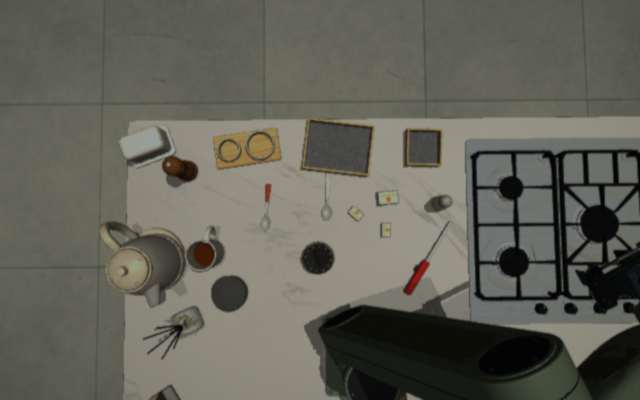

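View pics/scene0.png

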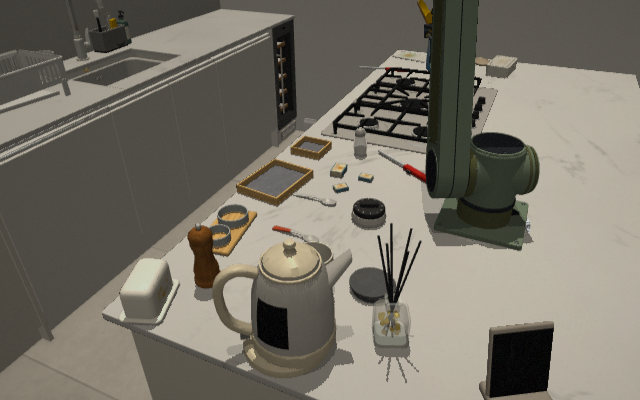

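Top view: mill (180,168), cruet stand (248,148), spoon tray (338,147), match tray (423,148), handled spoon (266,207), steel spoon (327,197), shaker (440,203), mug (205,250). Three matchboxes are at (387,198), (356,213) and (386,230). The first looks largest and fits 37x56; I'll confirm it in an enlarged crop and measure the holders.

```bash
python3 - <<'E'
from h import *
f=grab_frame('top')
save('crop1.png',cv2.resize(f['img'][115:245,160:460],None,fx=2.6,fy=2.6,interpolation=cv2.INTER_CUBIC))
def rect(P): 
    r=cv2.minAreaRect(P[:,:2].astype(np.float32)); return [np.round(v,1) for v in r]
for c in ['top','scene']:
    f=grab_frame(c)
    for n in ["cruet_stand","spoon_tray","match_tray","matchbox","teaspoon_steel","teaspoon_handled"]:
        for r in masks_of(c,n)[:1]:
            P=mpts(f,r['pixels']); print(c,n,round(r['p'],2),rect(P))
            if 'stand' in n or 'tray' in n:
                zz=P[:,2]; Q=P[(zz>20)&(zz<45)]; print('   rim',len(Q),rect(Q))
                if n=='cruet_stand':
                    B=P[zz<16]; print('  board',rect(B))
                    for s in (lambda y:y<308,lambda y:y>308):
                        q=Q[s(Q[:,1])]; print('  collar',rect(q),cv2.minEnclosingCircle(q[:,:2].astype(np.float32)))
E
```

```text
top cruet_stand 0.55 [array([566.8, 315.9]), array([ 95.6, 180. ]), np.float64(6.9)]
   rim 277 [array([570. , 313.7]), array([ 76.7, 153.6]), np.float64(2.7)]
  board [array([566.8, 315.9]), array([ 95.6, 180. ]), np.float64(6.9)]
  collar [array([572. , 272.2]), array([76.7, 70.5]), np.float64(1.1)] ((571.9832153320312, 275.64141845703125), 39.05775833129883)
  collar [array([558.9, 349.2]), array([81. , 59.3]), np.float64(88.9)] ((566.9622802734375, 348.8444519042969), 44.88463592529297)
top spoon_tray 0.72 [array([566.6,  62.8]), array([183.5, 141.2]), np.float64(82.8)]
   rim 424 [array([566.6,  62.8]), array([183.5, 141.2]), np.float64(82.8)]
top match_tray 0.58 [array([ 563.9, -172.1]), array([ 96. , 102.3]), np.float64(87.4)]
   rim 266 [array([ 563.7, -172.1]), array([ 95.9, 102.3]), np.float64(87.0)]
top matchbox 0.66 [array([337.2, -64.4]), array([26.7, 38.7]), np.float64(89.9)]
top teaspoon_steel 0.8 [array([432.6,  95.2]), array([ 19.4, 127.5]), np.float64(89.4)]
top teaspoon_handled 0.47 [array([402.2, 264.8]), array([ 23.2, 124. ]), np.float64(89.5)]
scene cruet_stand 
[... 378 characters left out ...]
array([50.4, 94.5]), np.float64(26.6)] ((566.9646606445312, 347.6823425292969), 47.58677673339844)
scene spoon_tray 0.61 [array([1028.4, -620. ]), array([ 220.9, 1880.2]), np.float64(34.0)]
   rim 368 [array([566.7,  62.8]), array([189.1, 146.2]), np.float64(82.9)]
scene match_tray 0.82 [array([ 574.6, -193.6]), array([127.7, 151.6]), np.float64(1.4)]
   rim 182 [array([ 562.9, -171.1]), array([106.8, 106. ]), np.float64(87.9)]
scene matchbox 0.75 [array([ 574.9, -185.9]), array([128.1, 135.6]), np.float64(0.8)]
scene teaspoon_steel 0.62 [array([433.6,  91.7]), array([122.2,  40.6]), np.float64(8.7)]
scene teaspoon_handled 0.52 [array([542. , 343.4]), array([105.2, 276.1]), np.float64(24.0)]
```

View pics/crop1.png

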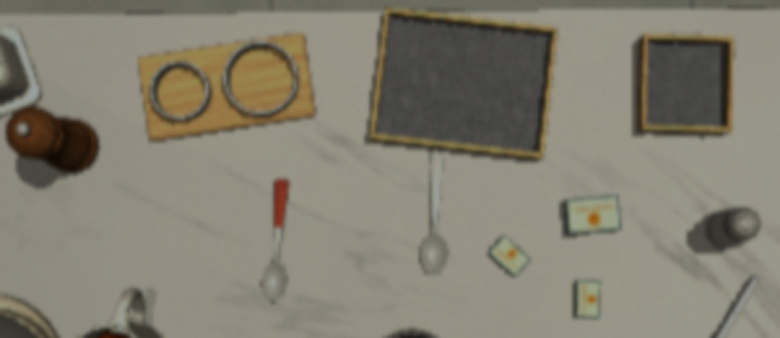

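Call:
{"method": "move_arm", "body": {"plan": [{"y": -50,"rz": -0.14},{"y": -50,"rz": -0.14},{"y": -50,"rz": -0.14},{"y": -50,"rz": -0.14},{"x": 50,"rz": -0.14},{"x": 50,"rz": -0.14},{"x": 50,"rz": -0.14},{"x": 50,"rz": -0.129}]}}

```text
schema error: expected keys x, y, z, rx, ry, rz
```

The crop confirms the matchboxes: (592,214) is clearly the largest and is the one to move, while (510,256) and (587,299) are smaller. The spoons' handles point to +x (up) and the bowls point to the robot. I'll turn the tool to yaw 90 and cross over to the mill.

Call:
{"method": "move_arm", "body": {"plan": [{"x": 0,"y": 0,"z": -5,"rx": 0,"ry": 0,"rz": -0.1386},{"x": 0,"y": 0,"z": -5,"rx": 0,"ry": 0,"rz": -0.1386},{"x": 0,"y": 0,"z": -5,"rx": 0,"ry": 0,"rz": -0.1386},{"x": 0,"y": 0,"z": -5,"rx": 0,"ry": 0,"rz": -0.1386},{"x": 0,"y": 0,"z": -5,"rx": 0,"ry": 0,"rz": -0.1386},{"x": 0,"y": 0,"z": -5,"rx": 0,"ry": 0,"rz": -0.1386},{"x": 0,"y": 0,"z": -5,"rx": 0,"ry": 0,"rz": -0.1386},{"x": 0,"y": 0,"z": -5,"rx": 0,"ry": 0,"rz": -0.1386}]}}

```text
time_s: 3.45
ee_pos: [256.2, -514.8, 254.2]
ee_rot: [180.0, 0.0, 90.3]
force: [-0.8, -0.4, 0.5]
gripper_width: 91.2
gripper_force: 0.0
```

Call:
{"method": "move_arm", "body": {"plan": [{"x": 40,"y": 20,"z": -5,"rx": 0,"ry": 0,"rz": 0},{"x": 40,"y": 20,"z": -5,"rx": 0,"ry": 0,"rz": 0},{"x": 40,"y": 20,"z": -5,"rx": 0,"ry": 0,"rz": 0},{"x": 40,"y": 20,"z": -5,"rx": 0,"ry": 0,"rz": 0},{"x": 40,"y": 20,"z": -5,"rx": 0,"ry": 0,"rz": 0},{"x": 40,"y": 20,"z": -5,"rx": 0,"ry": 0,"rz": 0},{"x": 40,"y": 20,"z": -5,"rx": 0,"ry": 0,"rz": 0},{"x": 45,"y": 10,"z": 0,"rx": 0,"ry": 0,"rz": 0},{"x": 45,"y": 10,"z": 0,"rx": 0,"ry": 0,"rz": 0},{"x": 45,"y": 10,"z": 0,"rx": 0,"ry": 0,"rz": 0}]}}

```text
time_s: 4.45
ee_pos: [426.4, -98.0, 289.2]
ee_rot: [180.0, 0.0, 90.0]
force: [0.6, 0.2, -0.0]
gripper_width: 91.1
gripper_force: 0.0
```

Call:
{"method": "move_arm", "body": {"plan": [{"x": 45,"y": 8,"z": 0,"rx": 0,"ry": 0,"rz": 0},{"x": 45,"y": 8,"z": 0,"rx": 0,"ry": 0,"rz": 0},{"x": 45,"y": 8,"z": 0,"rx": 0,"ry": 0,"rz": 0},{"x": 45,"y": 8,"z": 0,"rx": 0,"ry": 0,"rz": 0},{"x": 45,"y": 8,"z": 0,"rx": 0,"ry": 0,"rz": 0},{"x": 45,"y": 8,"z": 0,"rx": 0,"ry": 0,"rz": 0},{"x": 45,"y": 8,"z": 0,"rx": 0,"ry": 0,"rz": 0},{"x": 45,"y": 8,"z": 0,"rx": 0,"ry": 0,"rz": 0},{"x": 45,"y": 8,"z": 0,"rx": 0,"ry": 0,"rz": 0},{"x": 40,"y": 0,"z": 0,"rx": 0,"ry": 0,"rz": 0}]}}

```text
time_s: 5.45
ee_pos: [498.9, 347.5, 288.5]
ee_rot: [180.0, 0.0, 90.0]
force: [-0.3, -0.6, 0.1]
gripper_width: 90.8
gripper_force: 0.0
```

```bash
cat >> h.py <<'E'
def campos(f):
    R=cv2.Rodrigues(np.array(f['rvec'],float))[0]; return -R.T@np.array(f['tvec']).ravel(),R[2]
def circ(Q):
    A=np.c_[2*Q[:,:2],np.ones(len(Q))]; s=np.linalg.lstsq(A,(Q[:,:2]**2).sum(1),rcond=None)[0]
    return s[:2].round(1),round(float(np.sqrt(s[2]+s[0]**2+s[1]**2)),1)
E
python3 - <<'E'
from h import *
s=state(); print(s['ee_pos'])
f=grab_frame('wrist'); print(campos(f)); save('w1.png',f['img'])
for n in ['pepper_mill','cruet_stand']:
    for r in masks_of('wrist',n): 
        P=mpts(f,r['pixels']); print(n,r['p'],r['box'],len(P),np.percentile(P,2,0).round(),np.percentile(P,98,0).round())
        if n=='pepper_mill':
            for z0 in (100,110,120,130): 
                Q=P[abs(P[:,2]-z0)<5]; 
                if len(Q)>10: print(z0,len(Q),circ(Q),Q.min(0).round(),Q.max(0).round())
        else:
            Q=P[(P[:,2]>26)&(P[:,2]<40)]
            for q in (Q[Q[:,1]<315],Q[Q[:,1]>325]):
                if len(q)>10:print(len(q),circ(q),cv2.minEnclosingCircle(q[:,:2].astype(np.float32)))
f=grab_frame('top')
for r in masks_of('top','pepper_mill')[:1]:
    P=mpts(f,r['pixels']);
    for z0 in (100,110,120,130,140): 
        Q=P[abs(P[:,2]-z0)<5]
        if len(Q)>10: print('top',z0,len(Q),circ(Q),Q.min(0).round(),Q.max(0).round())
E
```

```text
[498.85023249 347.46426999 288.51799917]
(array([497.29419051, 430.23521544, 458.36859666]), array([ 0.00180055, -0.2907939 , -0.95678402]))
pepper_mill 0.62 [321.3, 35.7, 50.0, 71.4] 3236 [482. 456.  11.] [528. 504. 148.]
100 25 (array([505.4, 483.1]), 23.9) [487. 459. 100.] [518. 468. 105.]
120 156 (array([505.4, 483.2]), 24.3) [481. 459. 119.] [530. 506. 125.]
130 1424 (array([505.4, 483.1]), 19.7) [482. 460. 125.] [529. 506. 135.]
cruet_stand 0.67 [361.9, 175.1, 78.5, 138.1] 8575 [518. 235.   6.] [612. 403.  31.]
495 (array([572.7, 277. ]), 37.1) ((572.8289794921875, 276.66741943359375), 39.042449951171875)
402 (array([560.4, 361.9]), 29.1) ((560.6286010742188, 361.4240417480469), 31.03618621826172)
```

View pics/w1.png

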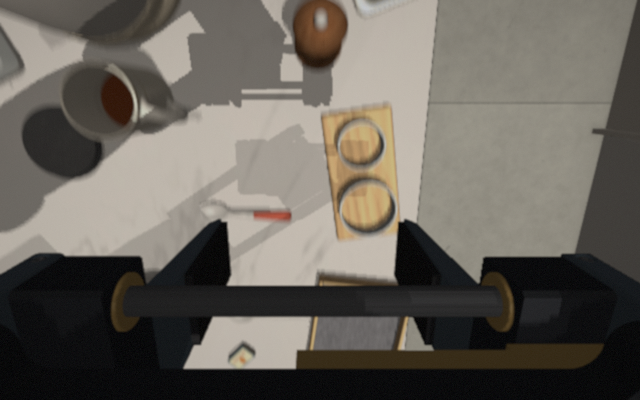

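The wrist view shows the mill head at (320,33), the collars at (360,141) and (366,206), and the handled spoon at (250,213). That gives the mill at (505,483), the wide collar at (572.7,277) and the narrow collar at (560.5,362).

Call:
{"method": "move_arm", "body": {"plan": [{"x": 45,"y": 2.2,"z": 0,"rx": 0,"ry": 0,"rz": 0},{"x": 45,"y": 2.2,"z": 0,"rx": 0,"ry": 0,"rz": 0},{"x": 45.6,"y": 2.1,"z": 0,"rx": 0,"ry": 0,"rz": 0},{"x": 0,"y": 0,"z": 45,"rx": 0,"ry": 0,"rz": 0},{"x": 0,"y": 0,"z": 45,"rx": 0,"ry": 0,"rz": 0},{"x": 0,"y": 0,"z": 40,"rx": 0,"ry": 0,"rz": 0},{"x": 0,"y": 0,"z": 30,"rx": 0,"ry": 0,"rz": 0},{"x": 0,"y": 0,"z": 15,"rx": 0,"ry": 0,"rz": 0},{"x": 0,"y": 0,"z": 9.5,"rx": 0,"ry": 0,"rz": 0},{"x": 0,"y": 0,"z": 0,"rx": 0,"ry": 0,"rz": 0}], "grip": 1}}

```text
time_s: 6.7
ee_pos: [505.0, 479.2, 103.7]
ee_rot: [-179.9, 0.1, 89.9]
force: [-0.2, -0.0, -0.4]
gripper_width: 91.4
gripper_force: 0.0
```

Call:
{"method": "move_arm", "body": {"plan": [{"x": 0,"y": 0,"z": 0,"rx": 0,"ry": 0,"rz": 0},{"x": 0,"y": 0,"z": 0,"rx": 0,"ry": 0,"rz": 0},{"x": 0,"y": 0,"z": 0,"rx": 0,"ry": 0,"rz": 0},{"x": 0,"y": 0,"z": 0,"rx": 0,"ry": 0,"rz": 0},{"x": 0,"y": 0,"z": 0,"rx": 0,"ry": 0,"rz": 0},{"x": 0,"y": 0,"z": 0,"rx": 0,"ry": 0,"rz": 0},{"x": 0,"y": 0,"z": 0,"rx": 0,"ry": 0,"rz": 0},{"x": 0,"y": 0,"z": 0,"rx": 0,"ry": 0,"rz": 0}], "grip": 0, "squeeze": 20}}

```text
time_s: 7.5
ee_pos: [505.1, 481.0, 104.7]
ee_rot: [180.0, -0.0, 90.0]
force: [1.0, 1.1, 1.5]
gripper_width: 47.9
gripper_force: 20.0
```

Call:
{"method": "move_arm", "body": {"plan": [{"x": 0,"y": 0,"z": -20,"rx": 0,"ry": 0,"rz": 0},{"x": 0,"y": 0,"z": -40,"rx": 0,"ry": 0,"rz": 0},{"x": -30,"y": 10,"z": 0,"rx": 0,"ry": 0,"rz": 0},{"x": -35,"y": 12,"z": 0,"rx": 0,"ry": 0,"rz": 0},{"x": -35,"y": 12,"z": 0,"rx": 0,"ry": 0,"rz": 0},{"x": -35,"y": 12,"z": 0,"rx": 0,"ry": 0,"rz": 0},{"x": -35,"y": 12,"z": 0,"rx": 0,"ry": 0,"rz": 0},{"x": -25,"y": 7,"z": 0,"rx": 0,"ry": 0,"rz": 0},{"x": -11,"y": 2.5,"z": 0,"rx": 0,"ry": 0,"rz": 0},{"x": 0,"y": 0,"z": 0,"rx": 0,"ry": 0,"rz": 0}]}}

```text
time_s: 8.5
ee_pos: [572.2, 273.6, 164.0]
ee_rot: [-179.9, 0.0, 89.9]
force: [0.2, 1.0, -0.8]
gripper_width: 47.9
gripper_force: 20.0
```

```bash
python3 - <<'E'
from h import *
s=state(); print(s['ee_pos'],s['gripper_width'],s['force'])
f=grab_frame('wrist'); save('w2.png',f['img'])
E
```

```text
[572.23975478 273.58533335 163.97990729] 47.90328150315315 [ 0.18726515  0.99504573 -0.76386031]
```

View pics/w2.png

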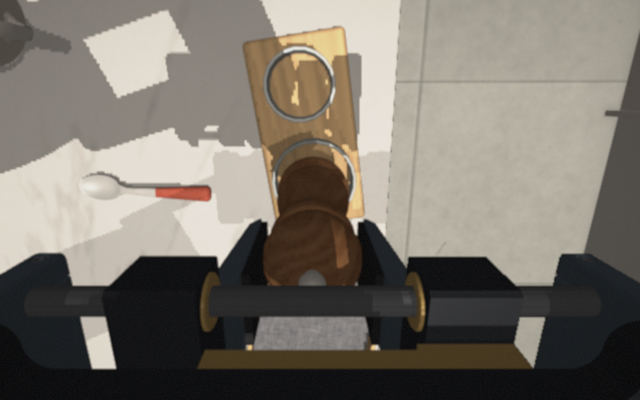

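The mill hangs upright over the wide collar (315,180). I'll lower it gently.

Call:
{"method": "move_arm", "body": {"plan": [{"x": 1,"y": 0.5,"z": 10,"rx": 0,"ry": 0,"rz": 0},{"x": 0,"y": 0,"z": 15,"rx": 0,"ry": 0,"rz": 0},{"x": 0,"y": 0,"z": 10,"rx": 0,"ry": 0,"rz": 0},{"x": 0,"y": 0,"z": 6,"rx": 0,"ry": 0,"rz": 0},{"x": 0,"y": 0,"z": 3,"rx": 0,"ry": 0,"rz": 0},{"x": 0,"y": 0,"z": 2,"rx": 0,"ry": 0,"rz": 0},{"x": 0,"y": 0,"z": 1.5,"rx": 0,"ry": 0,"rz": 0},{"x": 0,"y": 0,"z": 1,"rx": 0,"ry": 0,"rz": 0},{"x": 0,"y": 0,"z": 0.5,"rx": 0,"ry": 0,"rz": 0},{"x": 0,"y": 0,"z": 0,"rx": 0,"ry": 0,"rz": 0}]}}

```text
time_s: 9.55
ee_pos: [573.0, 275.7, 115.6]
ee_rot: [180.0, -0.0, 90.0]
force: [0.0, 0.5, -2.4]
gripper_width: 47.9
gripper_force: 20.0
```

Call:
{"method": "move_arm", "body": {"plan": [{"x": 0,"y": 0,"z": 0.5,"rx": 0,"ry": 0,"rz": 0},{"x": 0,"y": 0,"z": 0.5,"rx": 0,"ry": 0,"rz": 0},{"x": 0,"y": 0,"z": 0,"rx": 0,"ry": 0,"rz": 0}]}}

```text
time_s: 9.85
ee_pos: [573.2, 276.0, 115.1]
ee_rot: [179.9, -0.0, 90.0]
force: [-0.8, 0.4, 1.1]
gripper_width: 47.6
gripper_force: 20.0
```

Call:
{"method": "move_arm", "body": {"plan": [{"x": 0,"y": 0,"z": 0,"rx": 0,"ry": 0,"rz": 0},{"x": 0,"y": 0,"z": 0,"rx": 0,"ry": 0,"rz": 0},{"x": 0,"y": 0,"z": 0,"rx": 0,"ry": 0,"rz": 0},{"x": 0,"y": 0,"z": 0,"rx": 0,"ry": 0,"rz": 0},{"x": 0,"y": 0,"z": -20,"rx": 0,"ry": 0,"rz": 0},{"x": 0,"y": 0,"z": -40,"rx": 0,"ry": 0,"rz": 0},{"x": 0,"y": 0,"z": -45,"rx": 0,"ry": 0,"rz": 0},{"x": -45,"y": -12,"z": -10,"rx": 0,"ry": 0,"rz": 0},{"x": -45,"y": -12,"z": 0,"rx": 0,"ry": 0,"rz": 0},{"x": -45,"y": -12,"z": 0,"rx": 0,"ry": 0,"rz": 0}], "grip": 1}}

```text
time_s: 10.85
ee_pos: [536.5, 139.6, 230.0]
ee_rot: [179.9, 0.0, 90.1]
force: [1.1, -0.5, 0.1]
gripper_width: 91.1
gripper_force: 0.0
```

Call:
{"method": "move_arm", "body": {"plan": [{"x": -45,"y": -13,"z": 0,"rx": 0,"ry": 0,"rz": 0},{"x": -45,"y": -13,"z": 0,"rx": 0,"ry": 0,"rz": 0},{"x": -45,"y": -13,"z": 0,"rx": 0,"ry": 0,"rz": 0},{"x": -45,"y": -13,"z": 0,"rx": 0,"ry": 0,"rz": 0},{"x": -45,"y": -13,"z": 0,"rx": 0,"ry": 0,"rz": 0},{"x": -45,"y": -13,"z": 0,"rx": 0,"ry": 0,"rz": 0},{"x": -45,"y": -13,"z": 0,"rx": 0,"ry": 0,"rz": 0},{"x": -45,"y": -13,"z": 0,"rx": 0,"ry": 0,"rz": 0},{"x": -45,"y": -13,"z": 0,"rx": 0,"ry": 0,"rz": 0},{"x": -20,"y": -13,"z": 0,"rx": 0,"ry": 0,"rz": 0}]}}

```text
time_s: 11.85
ee_pos: [406.0, -287.6, 229.5]
ee_rot: [180.0, 0.1, 89.8]
force: [0.9, 1.2, 0.9]
gripper_width: 91.2
gripper_force: 0.0
```

```bash
python3 - <<'E'
from h import *
s=state(); print(s['ee_pos'])
f=grab_frame('wrist'); save('w3.png',f['img'])
def zs(c,n,f,L):
    for r in masks_of(c,n)[:2]:
        P=mpts(f,r['pixels']); print(c,n,round(r['p'],2),r['box'],len(P),np.percentile(P,2,0).round(),np.percentile(P,98,0).round())
        for z0 in L:
            Q=P[abs(P[:,2]-z0)<5]
            if len(Q)>10: print(z0,len(Q),circ(Q),Q.min(0).round(),Q.max(0).round())
zs('wrist','salt_shaker',f,(60,70,80,90))
for n in ['matchbox','match_tray','teaspoon_steel']:
    for r in masks_of('wrist',n):
        P=mpts(f,r['pixels']); print(n,round(r['p'],2),r['box'],cv2.minAreaRect(P[P[:,2]>3][:,:2].astype(np.float32)),np.percentile(P[:,2],98))
f=grab_frame('top'); zs('top','salt_shaker',f,(70,80,90)); zs('top','pepper_mill',f,(135,145,155))
E
```

```text
[ 405.96161639 -287.59751023  229.47507078]
wrist salt_shaker 0.72 [318.8, 98.2, 40.1, 39.9] 1418 [ 392. -231.   34.] [ 428. -194.   89.]
60 25 (array([ 411.9, -212.2]), 17.3) [ 395. -226.   55.] [ 402. -198.   60.]
80 556 (array([ 412.7, -211.8]), 14.6) [ 396. -229.   75.] [ 430. -195.   85.]
90 586 (array([ 412.7, -211.7]), 8.4) [ 401. -224.   85.] [ 426. -199.   90.]
match_tray 0.92 [467.5, 55.9, 119.5, 103.7] ((564.3905639648438, -172.64862060546875), (96.12950134277344, 102.89662170410156), 87.92520141601562) 24.042499765342562
top salt_shaker 0.84 [440.6, 205.6, 17.7, 16.4] 268 [ 390. -225.    1.] [ 429. -192.   92.]
80 53 (array([ 412.3, -211.6]), 15.3) [ 397. -229.   76.] [ 428. -195.   85.]
90 88 (array([ 412. , -210.9]), 9.8) [ 399. -224.   85.] [ 425. -196.   94.]
top pepper_mill 0.73 [255.1, 142.1, 29.0, 32.2] 524 [547. 257.  23.] [592. 304. 160.]
135 64 (array([572.3, 284.6]), 22.8) [548. 260. 130.] [596. 307. 140.]
145 195 (array([572.6, 284.7]), 16.7) [550. 262. 140.] [595. 307. 150.]
155 39 (array([572.4, 283.7]), 9.6) [559. 268. 150.] [588. 295. 160.]
```

View pics/w3.png

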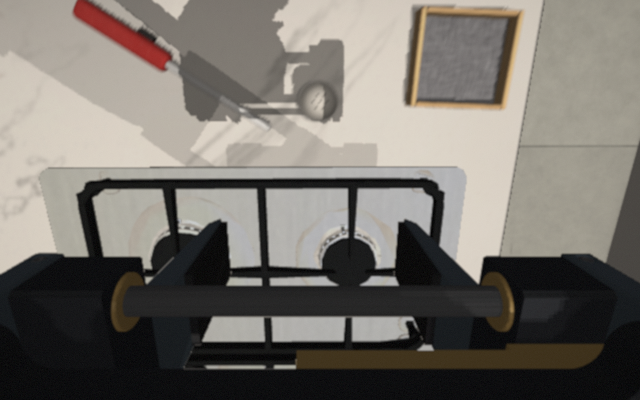

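The shaker is at pixel (318,98), world (412.6,-211.8). The fingertips stop at z≈39, clear of the knife.

Call:
{"method": "move_arm", "body": {"plan": [{"x": 36,"y": 3,"z": 0,"rx": 0,"ry": 0,"rz": 0},{"x": 36.4,"y": 2.9,"z": 0,"rx": 0,"ry": 0,"rz": 0},{"x": 0,"y": 0,"z": 45,"rx": 0,"ry": 0,"rz": 0},{"x": 0,"y": 0,"z": 45,"rx": 0,"ry": 0,"rz": 0},{"x": 0,"y": 0,"z": 40,"rx": 0,"ry": 0,"rz": 0},{"x": 0,"y": 0,"z": 30,"rx": 0,"ry": 0,"rz": 0},{"x": 0,"y": 0,"z": 20,"rx": 0,"ry": 0,"rz": 0},{"x": 0,"y": 0,"z": 10,"rx": 0,"ry": 0,"rz": 0},{"x": 0,"y": 0,"z": 0,"rx": 0,"ry": 0,"rz": 0}]}}

```text
time_s: 13.15
ee_pos: [412.4, -210.9, 38.6]
ee_rot: [-179.9, -0.1, 90.1]
force: [-1.0, 0.5, 0.4]
gripper_width: 91.2
gripper_force: 0.0
```

Call:
{"method": "move_arm", "body": {"plan": [{"x": 0,"y": 0,"z": 0,"rx": 0,"ry": 0,"rz": 0},{"x": 0,"y": 0,"z": 0,"rx": 0,"ry": 0,"rz": 0},{"x": 0,"y": 0,"z": 0,"rx": 0,"ry": 0,"rz": 0},{"x": 0,"y": 0,"z": 0,"rx": 0,"ry": 0,"rz": 0},{"x": 0,"y": 0,"z": 0,"rx": 0,"ry": 0,"rz": 0},{"x": 0,"y": 0,"z": 0,"rx": 0,"ry": 0,"rz": 0},{"x": 0,"y": 0,"z": 0,"rx": 0,"ry": 0,"rz": 0},{"x": 0,"y": 0,"z": 0,"rx": 0,"ry": 0,"rz": 0}], "grip": 0, "squeeze": 20}}

```text
time_s: 13.95
ee_pos: [412.6, -211.9, 39.5]
ee_rot: [-180.0, 0.0, 90.0]
force: [-0.8, -0.4, 1.1]
gripper_width: 37.9
gripper_force: 19.8
```

Call:
{"method": "move_arm", "body": {"plan": [{"x": 0,"y": 0,"z": -20,"rx": 0,"ry": 0,"rz": 0},{"x": 20,"y": 0,"z": -40,"rx": 0,"ry": 0,"rz": 0},{"x": 43,"y": 3,"z": 0,"rx": 0,"ry": 0,"rz": 0},{"x": 43,"y": 3,"z": 0,"rx": 0,"ry": 0,"rz": 0},{"x": 43,"y": 3,"z": 0,"rx": 0,"ry": 0,"rz": 0},{"x": 43,"y": 3,"z": 0,"rx": 0,"ry": 0,"rz": 0},{"x": 43,"y": 3,"z": 0,"rx": 0,"ry": 0,"rz": 0},{"x": 43,"y": 3,"z": 0,"rx": 0,"ry": 0,"rz": 0},{"x": 43,"y": 3,"z": 0,"rx": 0,"ry": 0,"rz": 0},{"x": 43,"y": 3,"z": 0,"rx": 0,"ry": 0,"rz": 0}]}}

```text
time_s: 14.95
ee_pos: [436.4, 154.0, 99.3]
ee_rot: [-180.0, 0.0, 90.0]
force: [0.3, -0.1, -1.4]
gripper_width: 37.9
gripper_force: 19.7
```

Call:
{"method": "move_arm", "body": {"plan": [{"x": 43,"y": 3,"z": 0,"rx": 0,"ry": 0,"rz": 0},{"x": 43,"y": 3,"z": 0,"rx": 0,"ry": 0,"rz": 0},{"x": 43,"y": 3,"z": 0,"rx": 0,"ry": 0,"rz": 0},{"x": 43,"y": 3,"z": 0,"rx": 0,"ry": 0,"rz": 0},{"x": 25,"y": 3,"z": 0,"rx": 0,"ry": 0,"rz": 0},{"x": 12,"y": 3,"z": 0,"rx": 0,"ry": 0,"rz": 0},{"x": 0,"y": 0,"z": 0,"rx": 0,"ry": 0,"rz": 0}]}}

```text
time_s: 15.65
ee_pos: [454.9, 362.0, 98.8]
ee_rot: [-180.0, 0.0, 90.1]
force: [-0.4, 0.7, -2.1]
gripper_width: 38.0
gripper_force: 19.7
```

```bash
python3 - <<'E'
from h import *
s=state(); print(s['ee_pos'],s['gripper_width'])
f=grab_frame('wrist'); save('w4.png',f['img'])
for n in ['cruet_stand','pepper_mill','salt_shaker']:
    for r in masks_of('wrist',n)[:2]:
        P=mpts(f,r['pixels']); print(n,round(r['p'],2),r['box'],np.percentile(P,2,0).round(),np.percentile(P,98,0).round())
f=grab_frame('scene')
s=f['img'][120:310,150:400]; save('s4.png',cv2.resize(s,None,fx=3,fy=3,interpolation=cv2.INTER_CUBIC))
E
```

```text
[454.87772662 361.97137375  98.83592212] 38.03044826234124
cruet_stand 0.62 [442.1, 212.4, 119.6, 151.8] [515. 307.   6.] [607. 405.  32.]
pepper_mill 0.73 [516.0, 340.2, 43.8, 48.1] [560. 300.  78.] [583. 309. 124.]
salt_shaker 0.75 [314.3, 261.2, 74.6, 119.9] [436. 354.  71.] [471. 382. 146.]
```

View pics/s4.png

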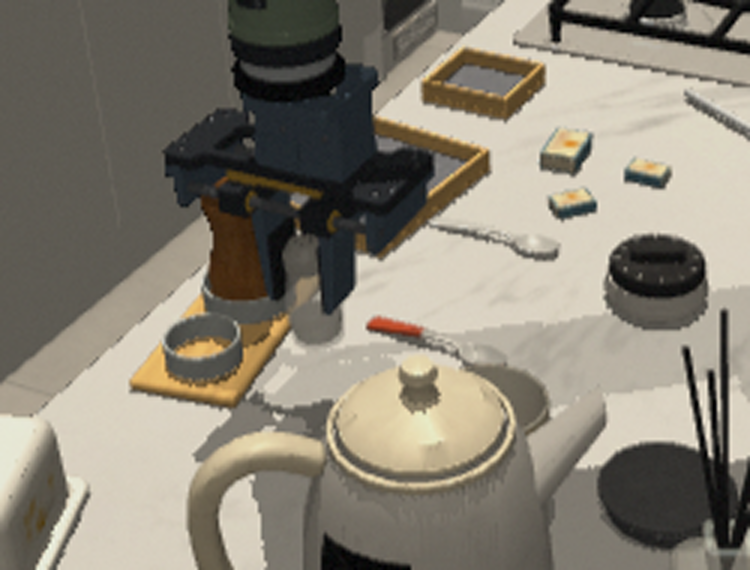

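The mill stands in the wide collar (235,270). The shaker is held upright in front at (315,290). I'll check how the shaker sits in the grip before lowering it.

```bash
python3 - <<'E'
from h import *
s=state(); print(s['ee_pos'],s['ee_rot'])
for c in ('wrist','scene','top'):
    f=grab_frame(c)
    for r in masks_of(c,'salt_shaker')[:1]:
        P=mpts(f,r['pixels']); P=P[(abs(P[:,0]-455)<40)&(abs(P[:,1]-362)<60)]; print(c,r['p'],len(P))
        for z0 in (75,85,95,105,115,125,135,145):
            Q=P[abs(P[:,2]-z0)<5]
            if len(Q)>10: print(z0,len(Q),circ(Q),Q.min(0).round(),Q.max(0).round())
f=grab_frame('wrist')
for r in masks_of('wrist','cruet_stand')[:1]:
    P=mpts(f,r['pixels']); Q=P[(P[:,2]>26)&(P[:,2]<40)&(P[:,1]>328)]; print(circ(Q))
E
```

```text
[454.67035089 359.63096911  99.43674691] [-1.79972152e+02  4.60525329e-02  8.99065836e+01]
wrist 0.71 5721
75 158 (array([452.4, 359.2]), 20.0) [435. 370.  70.] [468. 380.  80.]
85 268 (array([453. , 358.7]), 21.5) [434. 366.  80.] [473. 381.  90.]
95 619 (array([453.3, 359.1]), 20.5) [434. 350.  90.] [473. 381. 100.]
105 739 (array([453.7, 359.2]), 19.0) [434. 355. 100.] [473. 379. 110.]
115 811 (array([454.2, 359.3]), 17.4) [436. 357. 110.] [473. 378. 120.]
125 516 (array([454.9, 359.1]), 16.9) [438. 360. 120.] [473. 377. 130.]
135 1057 (array([455.2, 360.2]), 16.0) [439. 362. 130.] [472. 377. 140.]
145 1456 (array([455.2, 361.2]), 11.6) [440. 346. 140.] [470. 376. 148.]
scene 0.79 489
75 58 (array([452.4, 360.2]), 18.5) [433. 355.  70.] [469. 381.  80.]
85 64 (array([452.8, 360.2]), 19.4) [431. 356.  80.] [464. 381.  90.]
95 59 (array([453. , 360.4]), 19.3) [432. 356.  90.] [466. 382. 100.]
105 51 (array([453.5, 366.2]), 13.3) [438. 370. 100.] [466. 380. 110.]
115 50 (array([453.5, 367. ]), 11.1) [440. 368. 110.] [467. 382. 120.]
125 39 (array([454.3, 366.6]), 10.1) [441. 364. 121.] [467. 378. 130.]
135 48 (array([455.1, 364.4]), 12.0) [441. 364. 130.] [468. 377. 140.]
145 70 (array([455.4, 365.7]), 8.8) [443. 353. 140.] [469. 377. 150.]
(array([0., 0.]), 0.0)
```

Call:
{"method": "move_arm", "body": {"plan": [{"x": 1,"y": 20,"z": 0,"rx": 0,"ry": 0,"rz": 0},{"x": 1,"y": 30,"z": 0,"rx": 0,"ry": 0,"rz": 0},{"x": 0,"y": 30,"z": 0,"rx": 0,"ry": 0,"rz": 0},{"x": 0,"y": 17,"z": 0,"rx": 0,"ry": 0,"rz": 0},{"x": 0,"y": 7,"z": 0,"rx": 0,"ry": 0,"rz": 0},{"x": 0,"y": 3,"z": 0,"rx": 0,"ry": 0,"rz": 0},{"x": 0,"y": 0,"z": 0,"rx": 0,"ry": 0,"rz": 0}]}}

```text
time_s: 17.0
ee_pos: [561.2, 363.1, 99.2]
ee_rot: [-180.0, 0.0, 90.0]
force: [0.1, -0.1, -1.0]
gripper_width: 38.2
gripper_force: 19.7
```

```bash
python3 - <<'E'
from h import *
s=state(); print(s['ee_pos'],s['ee_rot'],s['force'])
f=grab_frame('wrist')
for r in masks_of('wrist','salt_shaker')[:1]:
        P=mpts(f,r['pixels'])
        for z0 in (65,75,85,95,105,145):
            Q=P[abs(P[:,2]-z0)<5]
            if len(Q)>10: print(z0,len(Q),circ(Q),Q.min(0).round(),Q.max(0).round())
E
```

```text
[561.21188745 363.07237905  99.22112171] [-1.79952461e+02  2.24899905e-02  8.99915072e+01] [ 0.08727698 -0.08747659 -0.98748815]
65 112 (array([558.6, 362.1]), 19.5) [541. 372.  61.] [572. 382.  70.]
75 157 (array([559.1, 362. ]), 20.6) [540. 371.  70.] [575. 383.  80.]
85 290 (array([560.1, 344.5]), 37.9) [540. 303.  80.] [580. 384.  90.]
95 629 (array([559.8, 362.5]), 20.6) [541. 352.  90.] [580. 384. 100.]
105 745 (array([560.2, 362.6]), 19.0) [541. 358. 100.] [579. 383. 110.]
145 1422 (array([561.7, 364.6]), 11.5) [547. 350. 140.] [576. 379. 148.]
```

Centred within about 2 mm. Lowering.

Call:
{"method": "move_arm", "body": {"plan": [{"x": -0.5,"y": 1.5,"z": 10,"rx": 0,"ry": 0,"rz": 0},{"x": 0,"y": 0,"z": 13,"rx": 0,"ry": 0,"rz": 0},{"x": 0,"y": 0,"z": 12,"rx": 0,"ry": 0,"rz": 0},{"x": 0,"y": 0,"z": 6,"rx": 0,"ry": 0,"rz": 0},{"x": 0,"y": 0,"z": 3,"rx": 0,"ry": 0,"rz": 0},{"x": 0,"y": 0,"z": 2,"rx": 0,"ry": 0,"rz": 0},{"x": 0,"y": 0,"z": 1.5,"rx": 0,"ry": 0,"rz": 0},{"x": 0,"y": 0,"z": 1,"rx": 0,"ry": 0,"rz": 0},{"x": 0,"y": 0,"z": 0.5,"rx": 0,"ry": 0,"rz": 0},{"x": 0,"y": 0,"z": 0,"rx": 0,"ry": 0,"rz": 0}]}}

```text
time_s: 18.1
ee_pos: [563.4, 362.7, 50.6]
ee_rot: [180.0, -0.0, 90.0]
force: [-1.5, 0.3, -0.7]
gripper_width: 38.2
gripper_force: 19.7
```

Call:
{"method": "move_arm", "body": {"plan": [{"x": 0,"y": 0,"z": 0.5,"rx": 0,"ry": 0,"rz": 0},{"x": 0,"y": 0,"z": 0,"rx": 0,"ry": 0,"rz": 0},{"x": 0,"y": 0,"z": 0,"rx": 0,"ry": 0,"rz": 0}]}}

```text
time_s: 18.4
ee_pos: [563.3, 362.7, 50.0]
ee_rot: [180.0, 0.0, 90.0]
force: [0.0, -0.1, -0.7]
gripper_width: 37.6
gripper_force: 19.7
```

Call:
{"method": "move_arm", "body": {"plan": [{"x": 0,"y": 0,"z": 0.5,"rx": 0,"ry": 0,"rz": 0},{"x": 0,"y": 0,"z": 0,"rx": 0,"ry": 0,"rz": 0},{"x": 0,"y": 0,"z": 0,"rx": 0,"ry": 0,"rz": 0},{"x": 0,"y": 0,"z": 0,"rx": 0,"ry": 0,"rz": 0},{"x": 0,"y": 0,"z": -20,"rx": 0,"ry": 0,"rz": 0},{"x": 0,"y": 0,"z": -40,"rx": 0,"ry": 0,"rz": 0},{"x": 0,"y": 0,"z": -45,"rx": 0,"ry": 0,"rz": 0},{"x": 0,"y": -10,"z": -45,"rx": 0,"ry": 0,"rz": 0},{"x": 0,"y": -20,"z": -40,"rx": 0,"ry": 0,"rz": 0},{"x": -20,"y": -20,"z": -40,"rx": 0,"ry": 0,"rz": 0}], "grip": 1}}

```text
time_s: 19.4
ee_pos: [512.7, 344.0, 280.9]
ee_rot: [180.0, -0.1, 90.1]
force: [-0.1, 0.0, -0.4]
gripper_width: 91.1
gripper_force: 0.0
```

Call:
{"method": "move_arm", "body": {"plan": [{"x": -40,"y": -20,"z": 0,"rx": 0,"ry": 0,"rz": 0},{"x": -40,"y": -20,"z": 0,"rx": 0,"ry": 0,"rz": 0},{"x": -40,"y": -20,"z": 0,"rx": 0,"ry": 0,"rz": 0},{"x": -40,"y": -15,"z": 0,"rx": 0,"ry": 0,"rz": 0},{"x": -20,"y": -5,"z": 0,"rx": 0,"ry": 0,"rz": 0},{"x": 0,"y": 0,"z": 0,"rx": 0,"ry": 0,"rz": 0},{"x": 0,"y": 0,"z": 0,"rx": 0,"ry": 0,"rz": 0}]}}

```text
time_s: 20.1
ee_pos: [433.5, 162.9, 279.8]
ee_rot: [179.9, -0.1, 89.9]
force: [0.4, -0.3, 0.0]
gripper_width: 91.1
gripper_force: 0.0
```

```bash
python3 - <<'E'
from h import *
s=state(); print(s['ee_pos'],s['ee_rot'])
f=grab_frame('wrist'); save('w5.png',f['img'])
for n in ['teaspoon_steel','teaspoon_handled','spoon_tray']:
    for r in masks_of('wrist',n)[:2]:
        P=mpts(f,r['pixels']); lo,hi=np.percentile(P[:,:2],[1,99],0); rc=cv2.minAreaRect(P[:,:2].astype(np.float32))
        print(n,round(r['p'],2),r['box'],len(P),lo.round(),hi.round(),np.round(rc[0]),np.round(rc[1]),rc[2])
        if 'tea' in n:
            for x in range(int(lo[0]),int(hi[0]),12):
                Q=P[abs(P[:,0]-x)<5]
                if len(Q)>3: print(x,Q[:,1].min().round(1),Q[:,1].max().round(1),np.percentile(Q[:,2],95).round(1),end=' | ')
            print()
f=grab_frame('top')
for n in ['pepper_mill','salt_shaker']:
    for r in masks_of('top',n)[:1]:
        P=mpts(f,r['pixels']);Q=P[P[:,2]>P[:,2].max()-25]; print(n,r['box'],circ(Q),Q.min(0).round(),Q.max(0).round())
E
```

```text
[433.51967675 162.92051033 279.84850331] [ 1.79931775e+02 -5.55129878e-02  8.99365931e+01]
teaspoon_steel 0.76 [310.4, 205.8, 97.4, 14.7] 984 [366.  81.] [497. 109.] [431.  94.] [ 31. 137.] 89.46758270263672
365 84.2 104.9 7.8 | 377 79.5 109.9 5.8 | 389 79.0 109.6 4.6 | 401 80.9 108.5 6.2 | 413 92.3 100.6 9.4 | 425 93.2 97.9 10.4 | 437 91.7 99.0 10.5 | 449 89.4 98.9 9.0 | 461 87.5 100.0 7.3 | 473 86.6 100.3 5.9 | 485 86.3 100.2 4.5 | 
teaspoon_handled 0.91 [288.7, 76.4, 101.6, 27.4] 1312 [340. 251.] [467. 277.] [403. 264.] [ 26. 132.] 88.56901550292969
340 258.2 274.8 7.2 | 352 253.5 276.8 5.1 | 364 252.3 277.9 5.2 | 376 254.6 274.4 7.6 | 388 259.6 267.3 11.3 | 400 258.0 265.0 11.8 | 412 255.9 264.9 11.7 | 424 254.7 266.6 11.8 | 436 253.3 265.0 10.2 | 448 251.0 266.5 8.5 | 460 249.8 267.7 6.9 | 
spoon_tray 0.69 [413.4, 221.8, 129.4, 128.7] 10094 [491. -19.] [642. 160.] [558.  75.] [197. 164.] 83.98583984375
pepper_mill [255.5, 140.2, 28.4, 23.7] (array([462.3, 193. ]), 6.3) [458. 183. 624.] [465. 203. 635.]
salt_shaker [226.8, 149.3, 16.0, 13.3] (array([562.5, 360. ]), 11.6) [547. 344.  81.] [578. 375. 104.]
```

View pics/w5.png

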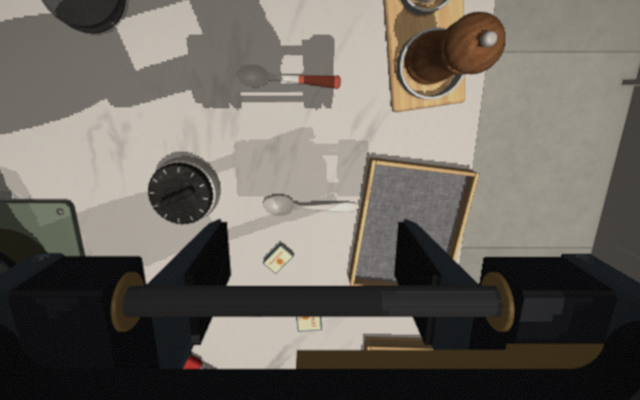

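The mill stands in the wide collar (435,60) and the shaker's location in the narrow collar checks out. The steel spoon spans (265..355,205) and the handled spoon (240..340,78), both with handles toward +x. I'll grip the steel spoon at world (451.5,94).

Call:
{"method": "move_arm", "body": {"plan": [{"x": 0,"y": 0,"z": 10,"rx": 0,"ry": 0,"rz": 0.143},{"x": 0,"y": 0,"z": 10,"rx": 0,"ry": 0,"rz": 0.143},{"x": 0,"y": 0,"z": 10,"rx": 0,"ry": 0,"rz": 0.143},{"x": 0,"y": 0,"z": 10,"rx": 0,"ry": 0,"rz": 0.143},{"x": 0,"y": 0,"z": 10,"rx": 0,"ry": 0,"rz": 0.143},{"x": 0,"y": 0,"z": 10,"rx": 0,"ry": 0,"rz": 0.143},{"x": 0,"y": 0,"z": 10,"rx": 0,"ry": 0,"rz": 0.143},{"x": 0,"y": 0,"z": 10,"rx": 0,"ry": 0,"rz": 0.143},{"x": 0,"y": 0,"z": 10,"rx": 0,"ry": 0,"rz": 0.143},{"x": 0,"y": 0,"z": 10,"rx": 0,"ry": 0,"rz": 0.143}], "grip": 0.6}}

```text
time_s: 21.45
ee_pos: [433.4, 163.1, 178.9]
ee_rot: [180.0, 0.0, 7.7]
force: [-0.4, -0.2, 0.7]
gripper_width: 54.9
gripper_force: 0.0
```

Call:
{"method": "move_arm", "body": {"plan": [{"x": 0,"y": 0,"z": 0,"rx": 0,"ry": 0,"rz": 0.1408},{"x": 10,"y": 35,"z": 20,"rx": 0,"ry": 0,"rz": 0},{"x": 8.4,"y": 33.7,"z": 30,"rx": 0,"ry": 0,"rz": 0},{"x": 0,"y": 0,"z": 40,"rx": 0,"ry": 0,"rz": 0},{"x": 0,"y": 0,"z": 30,"rx": 0,"ry": 0,"rz": 0},{"x": 0,"y": 0,"z": 20,"rx": 0,"ry": 0,"rz": 0},{"x": 0,"y": 0,"z": 0,"rx": 0,"ry": 0,"rz": 0}]}}

```text
time_s: 22.15
ee_pos: [449.6, 93.7, 37.0]
ee_rot: [179.9, 0.4, -0.0]
force: [-0.3, -0.1, 0.1]
gripper_width: 55.0
gripper_force: 0.0
```

```bash
python3 - <<'E'
from h import *
s=state(); print(s['ee_pos'],s['ee_rot'],s['qpos'].round())
E
```

```text
[449.62288799  93.71816397  36.97258742] [ 1.79929764e+02  3.64892120e-01 -3.72696874e-03] [ 10.  20. 118.  -0.  43. 100.]
```

Call:
{"method": "move_arm", "body": {"plan": [{"x": 0,"y": 0,"z": 18,"rx": 0,"ry": 0,"rz": 0},{"x": 0,"y": 0,"z": 10,"rx": 0,"ry": 0,"rz": 0},{"x": 0,"y": 0,"z": 5,"rx": 0,"ry": 0,"rz": 0},{"x": 0,"y": 0,"z": 3,"rx": 0,"ry": 0,"rz": 0},{"x": 0,"y": 0,"z": 0,"rx": 0,"ry": 0,"rz": 0},{"x": 0,"y": 0,"z": 0,"rx": 0,"ry": 0,"rz": 0}]}}

```text
time_s: 22.75
ee_pos: [452.1, 94.1, 4.0]
ee_rot: [-180.0, -0.1, -0.0]
force: [0.1, -0.4, -0.1]
gripper_width: 54.4
gripper_force: 0.0
```

Call:
{"method": "move_arm", "body": {"plan": [{"x": 0,"y": 0,"z": 0,"rx": 0,"ry": 0,"rz": 0},{"x": 0,"y": 0,"z": 0,"rx": 0,"ry": 0,"rz": 0},{"x": 0,"y": 0,"z": 0,"rx": 0,"ry": 0,"rz": 0},{"x": 0,"y": 0,"z": 0,"rx": 0,"ry": 0,"rz": 0},{"x": 0,"y": 0,"z": 0,"rx": 0,"ry": 0,"rz": 0},{"x": 0,"y": 0,"z": 0,"rx": 0,"ry": 0,"rz": 0},{"x": 0,"y": 0,"z": 0,"rx": 0,"ry": 0,"rz": 0}], "grip": 0, "squeeze": 15}}

```text
time_s: 23.45
ee_pos: [451.7, 93.9, 3.5]
ee_rot: [180.0, -0.0, -0.0]
force: [0.1, -0.4, 0.9]
gripper_width: 18.9
gripper_force: 14.9
```

Call:
{"method": "move_arm", "body": {"plan": [{"x": 0,"y": 0,"z": -5,"rx": 0,"ry": 0,"rz": 0},{"x": 0,"y": 0,"z": -15,"rx": 0,"ry": 0,"rz": 0},{"x": 0,"y": 0,"z": -30,"rx": 0,"ry": 0,"rz": 0},{"x": 0,"y": 0,"z": -30,"rx": 0,"ry": 0,"rz": 0},{"x": 0,"y": 0,"z": 0,"rx": 0,"ry": 0,"rz": 0}]}}

```text
time_s: 23.95
ee_pos: [454.5, 94.5, 87.1]
ee_rot: [-179.9, -0.5, -0.0]
force: [0.4, -0.6, -0.5]
gripper_width: 19.0
gripper_force: 14.9
```

```bash
python3 - <<'E'
from h import *
s=state(); print(s['ee_pos'],s['gripper_width'],s['gripper_force'])
f=grab_frame('wrist'); a=f['img'][100:400,160:480]
r=masks_of('wrist','teaspoon_steel')
for q in r[:2]: P=mpts(f,q['pixels']); print(q['p'],q['box'],np.percentile(P,2,0),np.percentile(P,98,0))
g=grab_frame('scene'); b=g['img'][100:300,220:420]
for q in masks_of('scene','teaspoon_steel')[:2]: P=mpts(g,q['pixels']); print(q['p'],q['box'],np.percentile(P,2,0),np.percentile(P,98,0))
b=cv2.resize(b,(400,400),interpolation=cv2.INTER_CUBIC); a=cv2.resize(a,(400,375))
im=np.zeros((400,800,3),np.uint8); im[:375,:400]=a; im[:,400:]=b; save('g6.png',im)
E
```

```text
[454.52178763  94.52805497  87.10088525] 18.987957175064572 14.906278623614071
0.62 [308.7, 253.6, 48.4, 185.8] [386.63731844  83.71057045  82.31154799] [499.66036521 106.3125565   92.44865005]
0.67 [314.6, 172.8, 42.6, 10.7] [370.59599885 -45.50152449   2.03229043] [489.80785039 104.88407385  90.38654511]
```

View pics/g6.png

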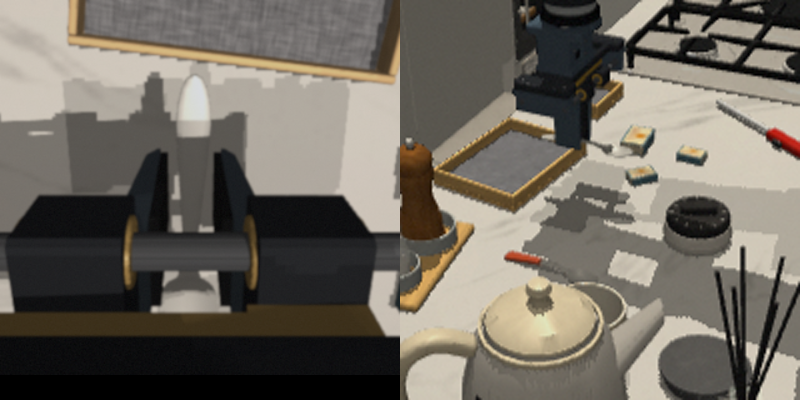

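The steel spoon is held level between the fingers, handle tip at (193,80) left, bowl intact on the right. I'll turn it and carry it to the tray.

Call:
{"method": "move_arm", "body": {"plan": [{"x": 0,"y": 0,"z": 0,"rx": 0,"ry": 0,"rz": -0.1445},{"x": 0,"y": 0,"z": 0,"rx": 0,"ry": 0,"rz": -0.1445},{"x": 0,"y": 0,"z": 0,"rx": 0,"ry": 0,"rz": -0.1445},{"x": 0,"y": 0,"z": 0,"rx": 0,"ry": 0,"rz": -0.1445},{"x": 0,"y": 0,"z": 0,"rx": 0,"ry": 0,"rz": -0.1445},{"x": 0,"y": 0,"z": 0,"rx": 0,"ry": 0,"rz": -0.1445},{"x": 0,"y": 0,"z": 0,"rx": 0,"ry": 0,"rz": -0.1445},{"x": 0,"y": 0,"z": 0,"rx": 0,"ry": 0,"rz": -0.1445},{"x": 0,"y": 0,"z": 0,"rx": 0,"ry": 0,"rz": -0.1445},{"x": 0,"y": 0,"z": 0,"rx": 0,"ry": 0,"rz": -0.1445}]}}

```text
time_s: 25.15
ee_pos: [450.6, 93.8, 82.0]
ee_rot: [-179.8, 0.1, 83.1]
force: [-0.1, -0.0, 0.6]
gripper_width: 19.4
gripper_force: 14.9
```

Call:
{"method": "move_arm", "body": {"plan": [{"x": 0,"y": 20,"z": 0,"rx": 0,"ry": 0,"rz": 0},{"x": 0,"y": 30,"z": 0,"rx": 0,"ry": 0,"rz": 0},{"x": 1.4,"y": 35,"z": 0,"rx": 0,"ry": 0,"rz": 0},{"x": 2,"y": 33,"z": 0,"rx": 0,"ry": 0,"rz": 0},{"x": 0,"y": 20,"z": 0,"rx": 0,"ry": 0,"rz": 0},{"x": 0,"y": 10,"z": 10,"rx": 0,"ry": 0,"rz": 0},{"x": 0,"y": 0,"z": 20,"rx": 0,"ry": 0,"rz": 0},{"x": 0,"y": 0,"z": 15,"rx": 0,"ry": 0,"rz": 0},{"x": 0,"y": 0,"z": 0,"rx": 0,"ry": 0,"rz": 0},{"x": 0,"y": 0,"z": 0,"rx": 0,"ry": 0,"rz": 0}]}}

```text
time_s: 26.15
ee_pos: [597.7, 78.7, 37.4]
ee_rot: [-179.9, 0.0, 82.8]
force: [0.8, 0.1, 0.2]
gripper_width: 19.4
gripper_force: 14.9
```

```bash
python3 - <<'E'
from h import *
s=state(); print(s['ee_pos'],s['ee_rot'],s['gripper_width'])
for c in ('scene','wrist','top'):
  g=grab_frame(c)
  for q in masks_of(c,'teaspoon_steel')[:1]:
    P=mpts(g,q['pixels']); print(c,q['p'],len(P)); 
    for y in range(-40,160,20):
        Q=P[(abs(P[:,1]-y)<8)&(P[:,2]>20)]
        if len(Q)>3: print(y,np.median(Q,0).round(1))
E
```

```text
[597.73285728  78.72154029  37.40585799] [-1.79852562e+02  3.87615228e-02  8.27870370e+01] 19.35279172252316
wrist 0.66 3940
20 [589.6  19.3  37. ]
40 [590.7  35.1  41.3]
60 [596.1  64.4  44.1]
80 [598.5  80.6  42.6]
100 [601.5 100.4  40.2]
120 [604.3 118.5  37.6]
```

Call:
{"method": "move_arm", "body": {"plan": [{"x": 0,"y": 0,"z": 12,"rx": 0,"ry": 0,"rz": 0},{"x": 0,"y": 0,"z": 8,"rx": 0,"ry": 0,"rz": 0},{"x": 0,"y": 0,"z": 4,"rx": 0,"ry": 0,"rz": 0},{"x": 0,"y": 0,"z": 2,"rx": 0,"ry": 0,"rz": 0},{"x": 0,"y": 0,"z": 1.5,"rx": 0,"ry": 0,"rz": 0},{"x": 0,"y": 0,"z": 1,"rx": 0,"ry": 0,"rz": 0},{"x": 0,"y": 0,"z": 0,"rx": 0,"ry": 0,"rz": 0},{"x": 0,"y": 0,"z": 0,"rx": 0,"ry": 0,"rz": 0}]}}

```text
time_s: 27.25
ee_pos: [599.1, 78.8, 10.1]
ee_rot: [180.0, -0.0, 82.8]
force: [-0.5, -0.3, -0.2]
gripper_width: 19.5
gripper_force: 14.9
```

Call:
{"method": "move_arm", "body": {"plan": [{"x": 0,"y": 0,"z": 0,"rx": 0,"ry": 0,"rz": 0},{"x": 0,"y": 0,"z": 0,"rx": 0,"ry": 0,"rz": 0},{"x": 0,"y": 0,"z": 0,"rx": 0,"ry": 0,"rz": 0},{"x": 0,"y": 0,"z": 0,"rx": 0,"ry": 0,"rz": 0}], "grip": 0.31}}

```text
time_s: 27.65
ee_pos: [598.9, 78.7, 10.0]
ee_rot: [180.0, 0.0, 82.8]
force: [0.1, 0.1, 0.1]
gripper_width: 28.4
gripper_force: 0.0
```

Call:
{"method": "move_arm", "body": {"plan": [{"x": 0,"y": 0,"z": -20,"rx": 0,"ry": 0,"rz": 0},{"x": 0,"y": 0,"z": -45,"rx": 0,"ry": 0,"rz": 0},{"x": 0,"y": 0,"z": -45,"rx": 0,"ry": 0,"rz": 0},{"x": 0,"y": -45,"z": 0,"rx": 0,"ry": 0,"rz": 0},{"x": 10,"y": -45,"z": 0,"rx": 0,"ry": 0,"rz": 0},{"x": 30,"y": -38,"z": 0,"rx": 0,"ry": 0,"rz": 0},{"x": 35,"y": -30,"z": 0,"rx": 0,"ry": 0,"rz": 0},{"x": 35,"y": -25,"z": 0,"rx": 0,"ry": 0,"rz": 0},{"x": 33,"y": -14.2,"z": 0,"rx": 0,"ry": 0,"rz": 0},{"x": 15.1,"y": 0,"z": 0,"rx": 0,"ry": 0,"rz": 0}], "grip": 0.6}}

```text
time_s: 28.65
ee_pos: [421.7, 262.6, 120.3]
ee_rot: [180.0, -0.0, 83.0]
force: [0.5, -1.1, -0.0]
gripper_width: 54.8
gripper_force: 0.0
```

Call:
{"method": "move_arm", "body": {"plan": [{"x": 0,"y": 0,"z": 0,"rx": 0,"ry": 0,"rz": 0.1495},{"x": 0,"y": 0,"z": 0,"rx": 0,"ry": 0,"rz": 0.1495},{"x": 0,"y": 0,"z": 0,"rx": 0,"ry": 0,"rz": 0.1495},{"x": 0,"y": 0,"z": 0,"rx": 0,"ry": 0,"rz": 0.1495},{"x": 0,"y": 0,"z": 0,"rx": 0,"ry": 0,"rz": 0.1495},{"x": 0,"y": 0,"z": 10,"rx": 0,"ry": 0,"rz": 0.1495},{"x": 0,"y": 0,"z": 20,"rx": 0,"ry": 0,"rz": 0.1495},{"x": 0,"y": 0,"z": 20,"rx": 0,"ry": 0,"rz": 0.1495},{"x": 0,"y": 0,"z": 20,"rx": 0,"ry": 0,"rz": 0.1495},{"x": 0,"y": 0,"z": 10,"rx": 0,"ry": 0,"rz": 0.1495}]}}

```text
time_s: 29.65
ee_pos: [423.1, 259.3, 38.3]
ee_rot: [179.9, 0.1, -3.3]
force: [-0.4, -0.1, -0.7]
gripper_width: 54.5
gripper_force: 0.0
```

Call:
{"method": "move_arm", "body": {"plan": [{"x": 0,"y": 0,"z": 0,"rx": 0,"ry": 0,"rz": 0.02},{"x": 0,"y": 0,"z": 0,"rx": 0,"ry": 0,"rz": 0},{"x": 0,"y": 0,"z": 0,"rx": 0,"ry": 0,"rz": 0}]}}

```text
time_s: 29.95
ee_pos: [424.0, 260.5, 40.6]
ee_rot: [-180.0, -0.1, -3.9]
force: [-0.9, 0.2, 0.6]
gripper_width: 54.8
gripper_force: 0.0
```

```bash
python3 - <<'E'
from h import *
s=state(); print(s['ee_pos'],s['ee_rot'],s['qpos'].round())
for c in ('wrist','top'):
  g=grab_frame(c)
  for n in('teaspoon_handled','teaspoon_steel'):
   for q in masks_of(c,n)[:1]:
    P=mpts(g,q['pixels']); print(c,n,q['p'],len(P),cv2.minAreaRect(P[:,:2].astype(np.float32)),np.percentile(P[:,2],95))
    if n[9]=='h':
     for x in range(340,470,12):
        Q=P[(abs(P[:,0]-x)<6)]
        if len(Q)>3: print(x,np.median(Q[:,1]).round(1),end=' | ')
E
```

```text
[424.01128085 260.52108762  40.63212003] [-1.79957421e+02 -8.59240060e-02 -3.91813122e+00] [ 30.  22. 113.  -0.  45. 124.]
wrist teaspoon_handled 0.78 2800 ((400.3317565917969, 259.44244384765625), (24.868629455566406, 136.30117797851562), 83.74897766113281) 10.913830356439501
340 265.2 | 352 265.8 | 376 263.0 | 388 262.3 | 400 261.4 | 412 260.6 | 424 259.7 | 436 258.8 | 448 258.0 | 460 257.2 | top teaspoon_steel 0.69 242 ((592.3731689453125, 60.780731201171875), (131.01760864257812, 29.31717872619629), 86.00735473632812) 18.19429905134741
```

Call:
{"method": "move_arm", "body": {"plan": [{"x": 0,"y": 0.5,"z": 18,"rx": 0,"ry": 0,"rz": 0},{"x": 0,"y": 0,"z": 10,"rx": 0,"ry": 0,"rz": 0},{"x": 0,"y": 0,"z": 5,"rx": 0,"ry": 0,"rz": 0},{"x": 0,"y": 0,"z": 3.2,"rx": 0,"ry": 0,"rz": 0},{"x": 0,"y": 0,"z": 0,"rx": 0,"ry": 0,"rz": 0},{"x": 0,"y": 0,"z": 0,"rx": 0,"ry": 0,"rz": 0}]}}

```text
time_s: 30.85
ee_pos: [423.4, 260.0, 4.0]
ee_rot: [-180.0, -0.0, -4.0]
force: [0.2, 0.5, 0.0]
gripper_width: 54.5
gripper_force: 0.0
```

Call:
{"method": "move_arm", "body": {"plan": [{"x": 0,"y": 0,"z": 0,"rx": 0,"ry": 0,"rz": 0},{"x": 0,"y": 0,"z": 0,"rx": 0,"ry": 0,"rz": 0},{"x": 0,"y": 0,"z": 0,"rx": 0,"ry": 0,"rz": 0},{"x": 0,"y": 0,"z": 0,"rx": 0,"ry": 0,"rz": 0},{"x": 0,"y": 0,"z": 0,"rx": 0,"ry": 0,"rz": 0},{"x": 0,"y": 0,"z": 0,"rx": 0,"ry": 0,"rz": 0},{"x": 0,"y": 0,"z": 0,"rx": 0,"ry": 0,"rz": 0}], "grip": 0, "squeeze": 15}}

```text
time_s: 31.55
ee_pos: [423.1, 259.9, 3.8]
ee_rot: [180.0, -0.0, -4.0]
force: [0.4, 0.2, 0.7]
gripper_width: 19.5
gripper_force: 15.0
```

Call:
{"method": "move_arm", "body": {"plan": [{"x": 0,"y": 0,"z": -5,"rx": 0,"ry": 0,"rz": 0},{"x": 0,"y": 0,"z": -15,"rx": 0,"ry": 0,"rz": 0},{"x": 0,"y": 0,"z": -30,"rx": 0,"ry": 0,"rz": 0},{"x": 0,"y": 0,"z": -30,"rx": 0,"ry": 0,"rz": 0},{"x": 0,"y": 0,"z": 0,"rx": 0,"ry": 0,"rz": 0},{"x": 0,"y": 0,"z": 0,"rx": 0,"ry": 0,"rz": 0}]}}

```text
time_s: 32.15
ee_pos: [423.2, 260.0, 84.3]
ee_rot: [-180.0, -0.1, -4.0]
force: [0.1, 0.2, 0.1]
gripper_width: 19.8
gripper_force: 15.0
```

```bash
python3 - <<'E'
from h import *
s=state(); print(s['ee_pos'],s['ee_rot'],s['gripper_width'])
g=grab_frame('wrist')
for q in masks_of('wrist','teaspoon_handled')[:1]:
    P=mpts(g,q['pixels']); print(q['p'],len(P))
    for x in range(330,490,12):
        Q=P[(abs(P[:,0]-x)<6)]
        if len(Q)>3: print(x,np.median(Q[:,1:],0).round(1),end=' | ')
E
```

```text
[423.24429241 259.96489714  84.27936244] [-1.79959141e+02 -7.02445487e-02 -4.01950894e+00] 19.788867084243233
0.95 3950
354 [263.8  81.6] | 366 [264.3  82.5] | 378 [263.8  85.9] | 402 [260.8  90.5] | 414 [260.5  90.9] | 426 [259.6  90.3] | 438 [258.7  88.8] | 450 [257.9  87.3] | 462 [257.   85.5] | 474 [257.4  82.7] |
```

Call:
{"method": "move_arm", "body": {"plan": [{"x": 0,"y": 0,"z": 0,"rx": 0,"ry": 0,"rz": -0.1495},{"x": 0,"y": 0,"z": 0,"rx": 0,"ry": 0,"rz": -0.1495},{"x": 0,"y": 0,"z": 0,"rx": 0,"ry": 0,"rz": -0.1495},{"x": 0,"y": 0,"z": 0,"rx": 0,"ry": 0,"rz": -0.1495},{"x": 0,"y": 0,"z": 0,"rx": 0,"ry": 0,"rz": -0.1495},{"x": 0,"y": 0,"z": 0,"rx": 0,"ry": 0,"rz": -0.1495},{"x": 0,"y": 0,"z": 0,"rx": 0,"ry": 0,"rz": -0.1495},{"x": 0,"y": 0,"z": 0,"rx": 0,"ry": 0,"rz": -0.1495},{"x": 0,"y": 0,"z": 0,"rx": 0,"ry": 0,"rz": -0.1495},{"x": 0,"y": 0,"z": 0,"rx": 0,"ry": 0,"rz": -0.1495}]}}

```text
time_s: 33.25
ee_pos: [422.2, 259.3, 82.2]
ee_rot: [-179.9, 0.1, 82.0]
force: [-0.2, 0.6, -0.7]
gripper_width: 20.0
gripper_force: 15.0
```

Call:
{"method": "move_arm", "body": {"plan": [{"x": -20,"y": 0,"z": 0,"rx": 0,"ry": 0,"rz": -0.02},{"x": -35,"y": 10,"z": 0,"rx": 0,"ry": 0,"rz": 0},{"x": -35,"y": 30,"z": 0,"rx": 0,"ry": 0,"rz": 0},{"x": -35,"y": 35,"z": 0,"rx": 0,"ry": 0,"rz": 0},{"x": -22.5,"y": 32,"z": 0,"rx": 0,"ry": 0,"rz": 0},{"x": -10,"y": 20,"z": 0,"rx": 0,"ry": 0,"rz": 0},{"x": 0,"y": 10,"z": 15,"rx": 0,"ry": 0,"rz": 0},{"x": 0,"y": 0,"z": 30,"rx": 0,"ry": 0,"rz": 0},{"x": 0,"y": 0,"z": 0,"rx": 0,"ry": 0,"rz": 0},{"x": 0,"y": 0,"z": 0,"rx": 0,"ry": 0,"rz": 0}]}}

```text
time_s: 34.25
ee_pos: [537.7, 86.4, 37.7]
ee_rot: [-179.8, 0.1, 82.8]
force: [0.7, -0.3, -0.4]
gripper_width: 19.6
gripper_force: 15.0
```

```bash
python3 - <<'E'
from h import *
s=state(); print(s['ee_pos'],s['ee_rot'],s['gripper_width'])
g=grab_frame('wrist'); save('w7.png',g['img'])
for n in('teaspoon_handled','teaspoon_steel'):
  for q in masks_of('wrist',n)[:1]:
    P=mpts(g,q['pixels']); print(n,q['p'],len(P),np.percentile(P,2,0).round(),np.percentile(P,98,0).round())
    for y in range(-20,150,20):
        Q=P[(abs(P[:,1]-y)<6)]
        if len(Q)>3: print(y,np.median(Q,0).round(1),end=' | ')
E
```

```text
[537.67883873  86.36054254  37.68314398] [-1.79807377e+02  5.53498134e-02  8.27835305e+01] 19.58958054455901
teaspoon_handled 0.67 4093 [519.  20.   5.] [548. 131.  45.]
20 [529.7  22.5  35.2] | 40 [529.9  38.2  38.7] | 60 [527.6  61.6   4.9] | 80 [535.8  80.8  44.4] | 100 [538.5 100.2  42.6] | 120 [541.1 120.3  39.9] | teaspoon_steel 0.63 2048 [594.  66.   6.] [610. 125.  15.]
60 [597.4  65.   14.7] | 80 [598.6  80.4  13.5] | 100 [601.7 100.3  10.9] | 120 [604.5 119.3   8.1] |
```

View pics/w7.png

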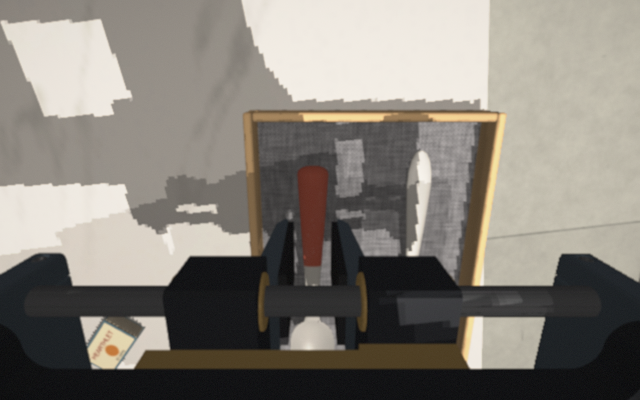

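The steel spoon lies at (418,200), and the handled spoon at (313,210) is parallel above the left half of the tray. Lowering.

Call:
{"method": "move_arm", "body": {"plan": [{"x": 0,"y": 0,"z": 12,"rx": 0,"ry": 0,"rz": 0},{"x": 0,"y": 0,"z": 8,"rx": 0,"ry": 0,"rz": 0},{"x": 0,"y": 0,"z": 4,"rx": 0,"ry": 0,"rz": 0},{"x": 0,"y": 0,"z": 2,"rx": 0,"ry": 0,"rz": 0},{"x": 0,"y": 0,"z": 1.5,"rx": 0,"ry": 0,"rz": 0},{"x": 0,"y": 0,"z": 1,"rx": 0,"ry": 0,"rz": 0},{"x": 0,"y": 0,"z": 0,"rx": 0,"ry": 0,"rz": 0},{"x": 0,"y": 0,"z": 0,"rx": 0,"ry": 0,"rz": 0}]}}

```text
time_s: 35.2
ee_pos: [539.0, 86.5, 10.4]
ee_rot: [180.0, -0.0, 82.8]
force: [0.6, -0.8, -0.4]
gripper_width: 19.9
gripper_force: 15.0
```

Call:
{"method": "move_arm", "body": {"plan": [{"x": 0,"y": 0,"z": 0,"rx": 0,"ry": 0,"rz": 0},{"x": 0,"y": 0,"z": 0,"rx": 0,"ry": 0,"rz": 0},{"x": 0,"y": 0,"z": 0,"rx": 0,"ry": 0,"rz": 0},{"x": 0,"y": 0,"z": 0,"rx": 0,"ry": 0,"rz": 0},{"x": 0,"y": 0,"z": -20,"rx": 0,"ry": 0,"rz": 0},{"x": 0,"y": 0,"z": -45,"rx": 0,"ry": 0,"rz": 0},{"x": 0,"y": 0,"z": -45,"rx": 0,"ry": 0,"rz": 0},{"x": -30,"y": -15,"z": -40,"rx": 0,"ry": 0,"rz": 0},{"x": -45,"y": -15,"z": -30,"rx": 0,"ry": 0,"rz": 0},{"x": -45,"y": -15,"z": 0,"rx": 0,"ry": 0,"rz": 0}], "grip": 0.31}}

```text
time_s: 36.2
ee_pos: [484.3, -21.8, 189.5]
ee_rot: [179.4, -0.0, 82.9]
force: [0.6, -1.4, -0.2]
gripper_width: 28.5
gripper_force: 0.0
```

Call:
{"method": "move_arm", "body": {"plan": [{"x": -45,"y": -15,"z": 0,"rx": 0,"ry": 0,"rz": 0},{"x": -40,"y": -15,"z": 0,"rx": 0,"ry": 0,"rz": 0},{"x": -30,"y": -10,"z": 0,"rx": 0,"ry": 0,"rz": 0},{"x": -15,"y": 0,"z": 0,"rx": 0,"ry": 0,"rz": 0},{"x": 0,"y": 0,"z": 0,"rx": 0,"ry": 0,"rz": 0},{"x": 0,"y": 0,"z": 0,"rx": 0,"ry": 0,"rz": 0}], "grip": 0.9}}

```text
time_s: 36.8
ee_pos: [426.1, -144.9, 185.3]
ee_rot: [180.0, -0.0, 82.7]
force: [-0.1, -0.2, -0.4]
gripper_width: 73.5
gripper_force: 0.0
```

```bash
python3 - <<'E'
from h import *
s=state(); print(s['ee_pos'],s['ee_rot'],s['gripper_width'])
for c in('wrist','top'):
 g=grab_frame(c)
 if c=='wrist': save('w8.png',g['img'])
 for n in('matchbox','match_tray','teaspoon_steel','teaspoon_handled'):
  for q in masks_of(c,n)[:3]:
    P=mpts(g,q['pixels']); P=P[P[:,2]<60]; P=P if n!='matchbox' else P[P[:,2]>6]
    if len(P)>5: r=cv2.minAreaRect(P[:,:2].astype(np.float32)); print(c,n,round(q['p'],2),np.round(q['box']),np.round(r[0],1),np.round(r[1],1),round(r[2],1),np.percentile(P[:,2],95).round(1))
E
```

```text
[ 426.09937807 -144.85435095  185.31002837] [ 1.79991687e+02 -2.41503426e-02  8.27283637e+01] 73.51636669599502
wrist matchbox 0.89 [214. 107.  45.  32.] [338.5 -65.5] [25.4 39.2] 87.6 12.1
wrist matchbox 0.88 [246.  19.  43.  36.] [383.8  16.3] [37.7 26. ] 46.8 12.3
wrist matchbox 0.71 [306. 104.  48.  63.] [426.7 -71.7] [36.9 56. ] 4.2 17.6
wrist match_tray 0.74 [451. 181. 112. 100.] [ 564.6 -172.6] [ 96.4 102.8] 87.9 23.3
top matchbox 0.64 [385. 230.  13.  17.] [338.7 -65.4] [25.1 35.6] 88.9 17.0
top matchbox 0.56 [389. 198.  16.  17.] [426.  -72.1] [36.2 56. ] 7.5 21.8
top matchbox 0.41 [354. 214.  16.  19.] [383.8  16.1] [38.3 25.3] 45.7 17.2
top match_tray 0.91 [422. 149.  36.  45.] [ 563.9 -170.6] [ 97.9 102.5] 87.7 25.9
top teaspoon_steel 0.62 [340. 140.  47.   9.] [598.7  57.5] [125.3  27.6] 76.2 17.3
top teaspoon_handled 0.75 [336. 159.  47.  12.] [534.   68.1] [127.8  24.4] 86.5 20.0
```

View pics/w8.png

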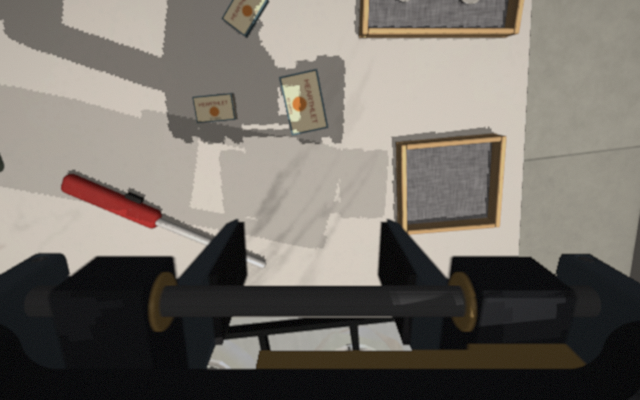

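The largest matchbox (303,103) measures 37x56x17, the others about 25x38, so this is the right one. The match tray is at (452,182).

Call:
{"method": "move_arm", "body": {"plan": [{"x": 0,"y": 0,"z": 0,"rx": 0,"ry": 0,"rz": -0.1},{"x": 0,"y": 0,"z": 0,"rx": 0,"ry": 0,"rz": -0.1},{"x": 36,"y": 3,"z": 10,"rx": 0,"ry": 0,"rz": 0},{"x": 37,"y": 3,"z": 25,"rx": 0,"ry": 0,"rz": 0},{"x": 0,"y": 0,"z": 35,"rx": 0,"ry": 0,"rz": 0},{"x": 0,"y": 0,"z": 35,"rx": 0,"ry": 0,"rz": 0},{"x": 0,"y": 0,"z": 25,"rx": 0,"ry": 0,"rz": 0},{"x": 0,"y": 0,"z": 15,"rx": 0,"ry": 0,"rz": 0},{"x": 0,"y": 0,"z": 0,"rx": 0,"ry": 0,"rz": 0},{"x": 0,"y": 0,"z": 0,"rx": 0,"ry": 0,"rz": 0}], "grip": 0.75}}

```text
time_s: 38.3
ee_pos: [427.0, -71.8, 40.6]
ee_rot: [180.0, 0.0, 94.2]
force: [0.2, 0.4, -0.1]
gripper_width: 68.5
gripper_force: 0.0
```

Call:
{"method": "move_arm", "body": {"plan": [{"x": 0,"y": 0,"z": 18,"rx": 0,"ry": 0,"rz": 0},{"x": 0,"y": 0,"z": 10,"rx": 0,"ry": 0,"rz": 0},{"x": 0,"y": 0,"z": 5,"rx": 0,"ry": 0,"rz": 0},{"x": 0,"y": 0,"z": 3,"rx": 0,"ry": 0,"rz": 0},{"x": 0,"y": 0,"z": 0,"rx": 0,"ry": 0,"rz": 0},{"x": 0,"y": 0,"z": 0,"rx": 0,"ry": 0,"rz": 0}]}}

```text
time_s: 38.9
ee_pos: [427.0, -71.9, 4.6]
ee_rot: [180.0, 0.0, 94.2]
force: [0.3, 0.5, -0.1]
gripper_width: 68.6
gripper_force: 0.0
```

Call:
{"method": "move_arm", "body": {"plan": [{"x": 0,"y": 0,"z": 0,"rx": 0,"ry": 0,"rz": 0},{"x": 0,"y": 0,"z": 0,"rx": 0,"ry": 0,"rz": 0},{"x": 0,"y": 0,"z": 0,"rx": 0,"ry": 0,"rz": 0},{"x": 0,"y": 0,"z": 0,"rx": 0,"ry": 0,"rz": 0},{"x": 0,"y": 0,"z": 0,"rx": 0,"ry": 0,"rz": 0},{"x": 0,"y": 0,"z": 0,"rx": 0,"ry": 0,"rz": 0},{"x": 0,"y": 0,"z": 0,"rx": 0,"ry": 0,"rz": 0}], "grip": 0, "squeeze": 12}}

```text
time_s: 39.6
ee_pos: [426.7, -71.8, 4.4]
ee_rot: [180.0, 0.0, 94.2]
force: [-0.2, -0.8, 1.6]
gripper_width: 38.5
gripper_force: 12.0
```

Call:
{"method": "move_arm", "body": {"plan": [{"x": 0,"y": 0,"z": -5,"rx": 0,"ry": 0,"rz": 0},{"x": 0,"y": 0,"z": -15,"rx": 0,"ry": 0,"rz": 0},{"x": 0,"y": 0,"z": -30,"rx": 0,"ry": 0,"rz": 0},{"x": 0,"y": 0,"z": -20,"rx": 0,"ry": 0,"rz": 0.055},{"x": 0,"y": 0,"z": 0,"rx": 0,"ry": 0,"rz": 0.055},{"x": 0,"y": 0,"z": 0,"rx": 0,"ry": 0,"rz": 0},{"x": 0,"y": 0,"z": 0,"rx": 0,"ry": 0,"rz": 0}]}}

```text
time_s: 40.3
ee_pos: [426.3, -71.7, 74.2]
ee_rot: [-180.0, 0.0, 88.0]
force: [0.5, -0.4, -0.2]
gripper_width: 38.4
gripper_force: 12.0
```

Call:
{"method": "move_arm", "body": {"plan": [{"x": -12,"y": 18,"z": 0,"rx": 0,"ry": 0,"rz": 0},{"x": -24,"y": 34,"z": 0,"rx": 0,"ry": 0,"rz": 0},{"x": -24,"y": 35,"z": 0,"rx": 0,"ry": 0,"rz": 0},{"x": -20,"y": 30,"z": 0,"rx": 0,"ry": 0,"rz": 0},{"x": -11,"y": 17,"z": 0,"rx": 0,"ry": 0,"rz": 0},{"x": -5,"y": 7,"z": 10,"rx": 0,"ry": 0,"rz": 0},{"x": 0,"y": 0,"z": 15,"rx": 0,"ry": 0,"rz": 0},{"x": 0,"y": 0,"z": 10,"rx": 0,"ry": 0,"rz": 0},{"x": 0,"y": 0,"z": 0,"rx": 0,"ry": 0,"rz": 0},{"x": 0,"y": 0,"z": 0,"rx": 0,"ry": 0,"rz": 0}]}}

```text
time_s: 41.3
ee_pos: [563.4, -172.3, 38.9]
ee_rot: [-179.9, -0.0, 88.0]
force: [0.3, 0.7, -0.1]
gripper_width: 38.4
gripper_force: 12.0
```

Call:
{"method": "move_arm", "body": {"plan": [{"x": 0,"y": 0,"z": 12,"rx": 0,"ry": 0,"rz": 0},{"x": 0,"y": 0,"z": 8,"rx": 0,"ry": 0,"rz": 0},{"x": 0,"y": 0,"z": 4,"rx": 0,"ry": 0,"rz": 0},{"x": 0,"y": 0,"z": 2,"rx": 0,"ry": 0,"rz": 0},{"x": 0,"y": 0,"z": 1.5,"rx": 0,"ry": 0,"rz": 0},{"x": 0,"y": 0,"z": 0.5,"rx": 0,"ry": 0,"rz": 0},{"x": 0,"y": 0,"z": 0,"rx": 0,"ry": 0,"rz": 0}]}}

```text
time_s: 42.0
ee_pos: [564.3, -172.9, 11.4]
ee_rot: [180.0, 0.0, 87.9]
force: [0.3, 0.5, -0.6]
gripper_width: 38.3
gripper_force: 12.0
```

Release, retreat clear, and check everything.

Call:
{"method": "move_arm", "body": {"plan": [{"x": 0,"y": 0,"z": 0.5,"rx": 0,"ry": 0,"rz": 0},{"x": 0,"y": 0,"z": 0,"rx": 0,"ry": 0,"rz": 0},{"x": 0,"y": 0,"z": 0,"rx": 0,"ry": 0,"rz": 0},{"x": 0,"y": 0,"z": 0,"rx": 0,"ry": 0,"rz": 0},{"x": 0,"y": 0,"z": -20,"rx": 0,"ry": 0,"rz": 0},{"x": 0,"y": 0,"z": -45,"rx": 0,"ry": 0,"rz": 0},{"x": 0,"y": 0,"z": -45,"rx": 0,"ry": 0,"rz": 0},{"x": 0,"y": -10,"z": -45,"rx": 0,"ry": 0,"rz": 0},{"x": -10,"y": -30,"z": -30,"rx": 0,"ry": 0,"rz": 0},{"x": -20,"y": -40,"z": 0,"rx": 0,"ry": 0,"rz": 0}], "grip": 0.53}}

```text
time_s: 43.0
ee_pos: [486.0, -200.6, 200.7]
ee_rot: [179.4, 0.2, 88.1]
force: [0.2, -0.9, -0.6]
gripper_width: 48.3
gripper_force: 0.0
```

Call:
{"method": "move_arm", "body": {"plan": [{"x": -30,"y": -35,"z": 0,"rx": 0,"ry": 0,"rz": 0},{"x": -30,"y": -35,"z": 0,"rx": 0,"ry": 0,"rz": 0},{"x": -30,"y": -20,"z": 0,"rx": 0,"ry": 0,"rz": 0},{"x": 0,"y": 0,"z": 0,"rx": 0,"ry": 0,"rz": 0},{"x": 0,"y": 0,"z": 0,"rx": 0,"ry": 0,"rz": 0}]}}

```text
time_s: 43.5
ee_pos: [389.7, -286.9, 196.0]
ee_rot: [180.0, -0.0, 87.8]
force: [0.1, 0.1, -0.0]
gripper_width: 48.4
gripper_force: 0.0
```

```bash
python3 - <<'E'
from h import *
s=state(); print(s['time_s'],s['ee_pos'])
g=grab_frame('top')
a=cv2.resize(g['img'][115:275,160:460],None,fx=2.6,fy=2.6,interpolation=cv2.INTER_CUBIC); 
for n in ('mug','pepper_mill','salt_shaker','matchbox'):
  for q in masks_of('top',n)[:1]: P=mpts(g,q['pixels']);print(n,q['box'],np.median(P,0).round(),np.percentile(P,2,0).round(),np.percentile(P,98,0).round())
save('end_top.png',a)
g=grab_frame('scene'); save('end_scene.png',cv2.resize(g['img'][110:310,170:420],None,fx=3,fy=3,interpolation=cv2.INTER_CUBIC))
E
```

```text
43.5 [ 389.74635113 -286.86194131  195.97000404]
mug [205.6, 248.3, 36.1, 45.0] [284. 418.  45.] [246. 378.   6.] [346. 453. 104.]
pepper_mill [256.5, 142.8, 31.7, 32.1] [564. 277. 138.] [546. 257.  20.] [592. 305. 159.]
salt_shaker [226.2, 149.9, 17.6, 18.4] [557. 355.  85.] [542. 341.  16.] [578. 376. 101.]
matchbox [423.1, 148.6, 20.5, 18.9] [ 562. -172.   24.] [ 545. -200.   18.] [ 579. -145.   29.]
```

View pics/end_top.png

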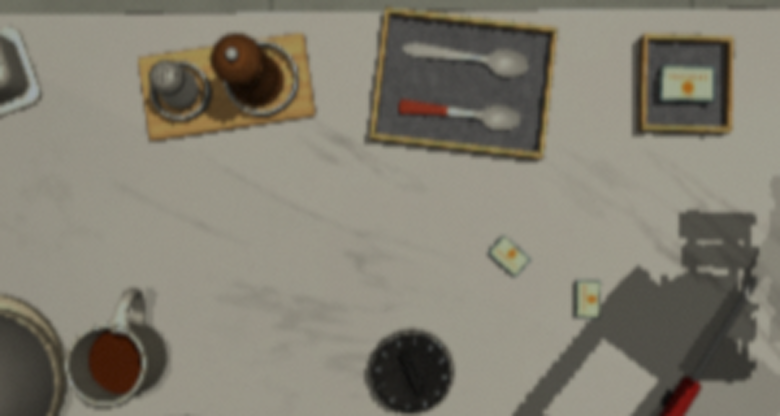

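View pics/end_scene.png

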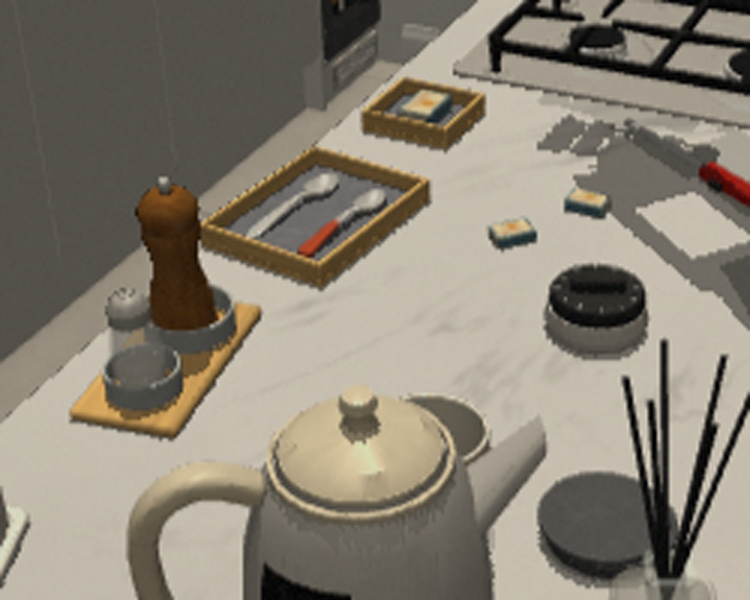

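The top view shows every item in its holder and the mug unmoved. The mill looks slightly leaning in the scene view, so I'll measure its axis.

```bash
python3 - <<'E'
from h import *
for n,L in (('pepper_mill',(45,55,65,75,85,95,105,115,125,135,145)),('salt_shaker',(45,55,65,75,85,95))):
 for c in ('scene','top'):
  f=grab_frame(c)
  for r in masks_of(c,n)[:1]:
    P=mpts(f,r['pixels']); P=P[(P[:,0]>500)&(P[:,0]<640)&(P[:,1]>230)&(P[:,1]<400)]
    for z0 in L:
        Q=P[abs(P[:,2]-z0)<5]
        if len(Q)>12: print(n,c,z0,len(Q),circ(Q),Q.min(0)[:2].round(),Q.max(0)[:2].round())
E
```

```text
pepper_mill scene 45 80 (array([572. , 284.7]), 24.6) [544. 271.] [587. 313.]
pepper_mill scene 55 79 (array([571.6, 285.7]), 22.2) [547. 271.] [588. 310.]
pepper_mill scene 65 77 (array([572.2, 285.8]), 19.9) [549. 272.] [591. 310.]
pepper_mill scene 75 65 (array([571.2, 285.7]), 17.4) [551. 277.] [586. 306.]
pepper_mill scene 85 48 (array([571.6, 286.1]), 16.2) [554. 278.] [583. 304.]
pepper_mill scene 95 45 (array([571.7, 286.9]), 17.3) [554. 277.] [583. 307.]
pepper_mill scene 105 50 (array([573.1, 285.4]), 20.8) [551. 278.] [585. 308.]
pepper_mill scene 115 87 (array([572.4, 285.7]), 21.8) [549. 267.] [589. 310.]
pepper_mill scene 125 49 (array([572. , 286.4]), 21.8) [548. 277.] [585. 310.]
pepper_mill scene 135 87 (array([571.4, 287.1]), 21.1) [548. 273.] [587. 310.]
pepper_mill scene 145 128 (array([569.9, 289.8]), 13.7) [549. 273.] [589. 307.]
pepper_mill top 45 27 (array([572.8, 283.1]), 26.3) [547. 257.] [585. 302.]
pepper_mill top 55 46 (array([572.2, 283.4]), 24.1) [546. 258.] [591. 304.]
pepper_mill top 65 37 (array([573.2, 283.5]), 22.3) [550. 260.] [585. 300.]
pepper_mill top 75 21 (array([573.1, 283.5]), 20.0) [553. 264.] [580. 290.]
pepper_mill top 115 19 (array([574.5, 285.6]), 25.0) [549. 260.] [577. 296.]
pepper_mill top 135 56 (array([572.3, 284.9]), 23.1) [549. 261.] [593. 308.]
pepper_mill top 145 209 (array([572.1, 284.8]), 16.7) [550. 264.] [595. 307.]
salt_shaker top 45 24 (array([561.3, 360.9]), 20.5) [540. 341.] [569. 376.]
salt_shaker top 55 34 (array([561.5, 360.9]), 18.7) [542. 341.] [573. 378.]
salt_shaker top 65 26 (array([562.7, 361.3]), 17.8) [545. 342.] [575. 374.]
salt_shaker top 75 17 (array([563. , 361.7]), 16.4) [547. 345.] [573. 372.]
salt_shaker top 85 20 (array([563.7, 362.1]), 16.7) [547. 345.] [573. 379.]
salt_shaker top 95 102 (array([562.9, 361.2]), 11.9) [548. 346.] [577. 378.]
```

The mill's axis is vertical to within about 1° inside the wide collar, and the shaker stands upright. Handing in.

```bash
python3 -c "
from workcell import *
print(job_done())"
```

```text
the job is handed in; nothing more can be done
None
```

I handed the job in: the mill and shaker stand upright in their collars, both spoons lie side by side in the long tray, the largest matchbox is flat in the small tray, and the mug is unmoved. The mill stands about 7 mm off-centre, close against the collar wall. The job took about 45 s of the 138 s allowed.

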